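File the stray coaster in its rack

ROBOT

A 6-joint arm with a two-finger parallel gripper is mounted at the origin on a cart in front of the work surface, level with it; the furniture and walls round the work are solid. World frame = base frame: x ahead of the robot, y to its left, z up, the work surface at z = 0. Lengths are in m, angles in rad, forces in N, time in s.
With the tool pointing down it reaches from about 0.275 to 1 m from the base axis. Payload 8.4 kg.
Tool frame: the origin (TCP) lies on the centre line of the jaws, within the pads' length; the fingertips stand 17 mm ahead of it and the grasp point (between the pads) lies 2 mm behind it (bot.tcp_to_tips is the y of the fingertips in the tool frame, in m); y points along the fingers, z is the direction in which the jaws open and shut, and the axes are right-handed (so a half turn about y gives the same grasp; the last joint's range is limited). The gripper opens to 85 mm and grips with 20 to 120 N. Pads are 22 mm wide; open, the fingers measure 114 mm over their backs; the gripper's body (76 mm by 85 mm) begins 54 mm behind the grasp point. The pads swing forward as they close: fully open they stand 13 mm farther back than shut.
Start: joints at [1.297, 0.353, 1.633, -0, 1.155, -0.002], TCP at [0.168, 0.602, 0.226] pointing down, gripper open.
Joint ranges: [-2.63, 2.63], [-0.92, 2.1], [0.06, 2.66], [-1.3, 4.44], [0, 2.69], [-3.02, 3.02]. Speed limits (rad/s): [2.22, 2.22, 2.79, 3.14, 3.14, 3.14].

INTERFACE

Orientations are given as a unit quaternion [x, y, z, w].
In Python, from workcell import bot, hand, kinematics, get_obs, vision, hand_in gives the robot as it stands. The module is installed in compiled form; this text tells all that it offers. Calls block until the motion is done:
- bot.reach(position, orientation): joint-space move of the TCP to a pose.
- bot.servo_line(position, ori=None, velocity=0.15): straight line of the TCP; ori=None keeps the orientation; velocity is the mean speed in m/s.
- bot.goto_joints(angles): joint-space move.
- hand.move_gripper(opening, strength=None): finger opening in m; strength is the grip in N (None keeps the last); returns when the fingers have stopped.
- bot.dwell(seconds).
- kinematics.solve_ik(position, orientation): joint angles nearest the present ones, or None.
- get_obs(): the state.
- vision.read_camera(name): name is "side" or "top" or "wrist"; returns a dict with "frame" (420x560x3 uint8, red, green, blue), "intrinsics" (3x3 intrinsics, pixels), "view" (4x4, takes a point from world to camera coordinates). Camera axes: x right, y down, z forward; pixel columns grow to the right and rows downward; lengths in m; the calibration is good to about 2 mm. A picture is of the moment at which its call begins. There is no depth.
A pose or a line that the arm cannot do raises bot.IKError and nothing moves.
- hand_in(): hands the job in, once; it reports no verdict.
The state is a dict: "time_s": time; "joint_pos": joint angles; "joint_vel": joint speeds; "joint_efforts": joint torques, N m; "position": TCP position; "orientation": TCP orientation; "wrist_force": force on the tool from outside, world axes, zero at the start; "ft_torque": the same for the moment, N m; "gripper_width": finger opening in m.
Only numpy, scipy, OpenCV 4.12 (cv2) and the standard library are available. Lean on these libraries where they do the work, as an engineer would, in place of code of your own. Each camera call takes 0.05 s, during which the arm holds its last target.

TASK

Put the wooden coaster that lies flat on the counter, up against the cookbooks, away in the coaster rack. It is too wide and flat to be picked up where it lies, so press lightly on its top with the fingertips, slide it out over the front edge of the counter until a good third of it overhangs while it still rests flat, and pinch it by the overhanging part. Lift it off and stand it upright in the one free slot of the rack, fully down in the notches of both rails; press and insert gently, and leave the two filed coasters, the espresso cup and the teal tumbler beside the work where they are.

Things in the scene. Friction and masses are not known exactly. Their poses are not given: they have to be found in the camera images.
- coaster_mid (a point): Centre (half-way up) of the stray coaster: a round disc of dark wood, 95 mm across, about 8 mm thick, about 60 g, flat on the counter with its far rim against a book. z is its axis. An inset felt foot (80 mm across) slides on the marble (friction about 0.25); fingertips on its wood hold better (about 0.6) but may slip some mm. Its bare rim grips the marble (0.6) when it is tipped up.
- counter_edge (a point): A point on the straight front edge (robot's side, along y) of the marble counter; what has a smaller x overhangs. The surface is z = 0, the slab 50 mm thick, with free air before it and knobs 0.1 m lower. Shelving stands behind: an upright from y = 0 to 0.07 m starts 0.158 m behind the edge and runs up high, boards start 0.20 m behind it, 0.32 m up: swing across nearer the robot.
- counter_right: The fixed marble counter top (origin inside the slab; its surface is z = 0, its edge at counter_edge). Pressing the coaster on to it with more than 30 N scratches the polish and fails; 5 to 10 N is plenty for sliding. The contact is stiff (30 N within less than 1 mm): lower on to it slowly, 5 mm/s, and press by force, not by position.
- book: The lower of two heavy hard-bound cookbooks lying flat on each other at the back of the counter, fixed: 265 x 206 mm (x, y), together 48 mm high. Origin: centre of its underside; its front face is at its x = -132 mm, and the coaster starts against that face, so that no finger fits behind it.
- rack: Pale wooden coaster rack, fixed: two rails along its y, 144 mm long, 16 mm thick, 44 mm high, mid-planes at x = -28 and +28 mm. Origin: centre of its underside, on the counter. Notches in both rails at y = -45, 0, +45 mm: 11 mm wide, floor 18 mm up, 45 degree mouths 4 mm deep, 19 mm wide at the top. Coasters stand in them with the axis along the rack's y. Pushing on it over 30 N fails.
- slot_0 (a point): Slot at the rack's y = -45 mm: the point where the centre of a seated coaster comes, 61 mm above the counter (its top then is at 108.5 mm; it may lean by about 0.1 rad). Axes as the rack's.
- slot_1 (a point): The same for the middle slot (rack's y = 0).
- slot_2 (a point): The same for the slot at the rack's y = +45 mm.
- filed_a_mid (a point): Centre of one of two like coasters (95 x 7.5 mm) that stand in two of the three slots; its z axis is the disc's axis (level). The slot without a filed coaster is the free one.
- filed_b_mid (a point): Centre of the other filed coaster, as above.
- cup: White espresso cup with a green band, 63 mm across (88 mm with its handle), 51 mm high, standing on the counter between the coaster and the rack; origin at the centre of its underside. A bystander.
- glass: Teal tumbler, 68 mm across and 84 mm high, standing on the counter to the left of the coaster; origin at the centre of its underside. A bystander.

How it is judged:
On the way, in this order (a step that is already met when the one before it is completed fails the run):
1. the coaster lies flat on the counter with at least 28 mm of it over the front edge (world x of coaster_mid below 0.4264 m and height (world z) of coaster_mid between 0 and 0.008 m and angle between coaster_mid's own z axis and vertical below 0.08 rad), for 0.2 s.
2. the coaster is held in the fingers, lifted clear of the counter (height (world z) of coaster_mid above 0.06 m and contact force between coaster and the fingers above 1 N and contact force between coaster and counter_right below 0.05 N), for 0.2 s.
At the end, for the whole second after the job is handed in: the coaster stands released and at rest in the free slot, its centre within 8 mm across, 9 mm along and 5 mm in height of the seated place, its axis within 0.22 rad of the rack's y axis (((x of coaster_mid in the frame of slot_0 between -0.008 and 0.008 m and y of coaster_mid in the frame of slot_0 between -0.009 and 0.009 m and z of coaster_mid in the frame of slot_0 between -0.005 and 0.004 m) or (x of coaster_mid in the frame of slot_1 between -0.008 and 0.008 m and y of coaster_mid in the frame of slot_1 between -0.009 and 0.009 m and z of coaster_mid in the frame of slot_1 between -0.005 and 0.004 m) or (x of coaster_mid in the frame of slot_2 between -0.008 and 0.008 m and y of coaster_mid in the frame of slot_2 between -0.009 and 0.009 m and z of coaster_mid in the frame of slot_2 between -0.005 and 0.004 m)) and angle between the z axis of coaster_mid and the y axis of rack, either way round below 0.22 rad and linear speed of coaster below 0.02 m/s and contact force between coaster and the fingers below 0.05 N); the robot touches nothing.
It fails at once if the coaster is pressed on to the counter with more than 30 N (contact force between coaster and counter_right above 30 N).
It fails at once if the coaster is pushed against the rack with more than 30 N (contact force between coaster and rack above 30 N).
It fails at once if the coaster falls off the counter (height (world z) of coaster_mid below -0.06 m).
It fails at once if a filed coaster is displaced by more than 15 mm (distance of any of filed_a_mid, filed_b_mid from where it was at the start of the episode above 0.015 m).
It fails at once if the cup or the glass is displaced by more than 15 mm (distance of any of cup, glass from where it was at the start of the episode above 0.015 m).
It also fails if it takes over 64 s, if anything falls off the work surface, if the arm or the gripper's body presses on something with over 40 N, if the wrist force passes 120 N, or if a joint passes its speed limit or range.

## Working session

There is one attempt and no reset: what is moved stays moved. The work goes in short steps, each a Python script; the robot and the scene stay as the last script left them, time stands still between calls to the robot, and variables do not carry over. Pictures are saved under pics/ and viewed, and the job is handed in when it is done.

```bash
mkdir -p pics
python3 - <<'E'
from workcell import bot, vision, get_obs
import cv2, numpy as np, pickle
o=get_obs(); print({k:np.round(v,3) for k,v in o.items()}, bot.tcp_to_tips)
d={}
for n in ["side","top","wrist"]:
    r=vision.read_camera(n); d[n]=r
    cv2.imwrite(f"pics/a_{n}.png",cv2.cvtColor(r["frame"],cv2.COLOR_RGB2BGR))
    print(n,np.round(r["intrinsics"],1).tolist(),np.round(r["view"],4).tolist())
pickle.dump(d,open("cams.pkl","wb"))
E
```

```text
{'time_s': np.float64(0.0), 'joint_pos': array([ 1.297,  0.354,  1.634, -0.   ,  1.155, -0.002]), 'joint_vel': array([ 0.001, -0.002, -0.001,  0.   ,  0.   , -0.   ]), 'joint_efforts': array([-1.0000e-03, -6.0523e+01, -3.4207e+01, -0.0000e+00,  9.0000e-03,
       -0.0000e+00]), 'position': array([0.168, 0.602, 0.225]), 'orientation': array([ 0.701, -0.096,  0.096, -0.7  ]), 'wrist_force': array([-0.159, -0.004,  0.683]), 'ft_torque': array([-0.061, -0.008, -0.033]), 'gripper_width': np.float64(0.085)} 0.017
side [[445.7, 0.0, 277.8], [0.0, 445.7, 210.7], [0.0, 0.0, 1.0]] [[0.9289, -0.3701, 0.0099, -0.4427], [-0.1792, -0.4729, -0.8627, 0.1834], [0.324, 0.7996, -0.5056, 1.1367], [0.0, 0.0, 0.0, 1.0]]
top [[392.8, 0.0, 281.5], [0.0, 392.8, 215.9], [0.0, 0.0, 1.0]] [[-0.0112, -0.9999, -0.0042, 0.121], [-0.9947, 0.0116, -0.1017, 0.5211], [0.1017, 0.0031, -0.9948, 1.1044], [0.0, 0.0, 0.0, 1.0]]
wrist [[321.7, 0.0, 282.7], [0.0, 321.7, 208.7], [0.0, 0.0, 1.0]] [[0.2686, 0.9633, -0.0021, -0.6227], [0.916, -0.2547, 0.3099, -0.041], [0.298, -0.0851, -0.9508, 0.38], [0.0, 0.0, 0.0, 1.0]]
```

View pics/a_top.png

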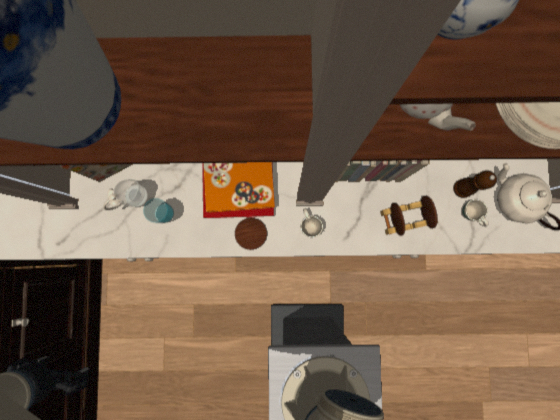

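View pics/a_side.png

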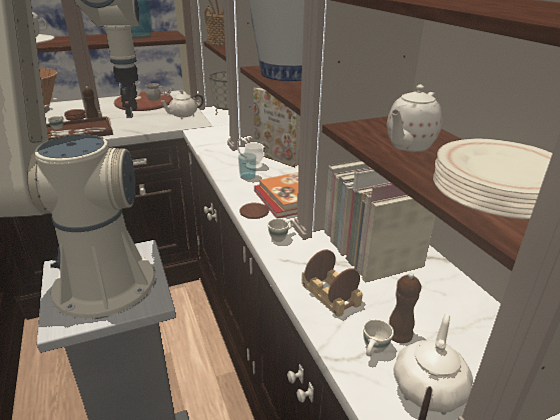

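View pics/a_wrist.png

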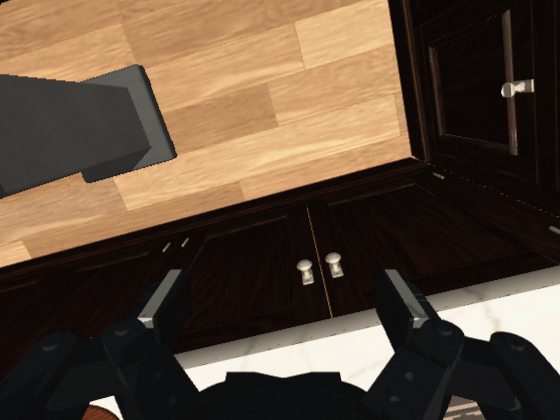

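```bash
cat > h.py <<'E'
import numpy as np, cv2, pickle
def crop(img,x0,y0,x1,y1,s,name):
    c=cv2.resize(img[y0:y1,x0:x1],None,fx=s,fy=s,interpolation=cv2.INTER_CUBIC)
    c=cv2.cvtColor(c,cv2.COLOR_RGB2BGR)
    for x in range((x0+9)//10*10,x1,10):
        cv2.line(c,((x-x0)*s,0),((x-x0)*s,5 if x%50 else 14),(255,0,255),1)
        if x%20==0: cv2.putText(c,str(x),((x-x0)*s+1,20),0,.35,(255,0,255),1)
    for y in range((y0+9)//10*10,y1,10):
        cv2.line(c,(0,(y-y0)*s),(5,(y-y0)*s),(255,0,255),1)
        if y%20==0: cv2.putText(c,str(y),(7,(y-y0)*s+4),0,.35,(255,0,255),1)
    cv2.imwrite(name,c)
def px2w(cam,u,v,z):
    K,V=cam["intrinsics"],cam["view"]; R,t=V[:3,:3],V[:3,3]
    d=R.T@np.linalg.inv(K)@np.array([u,v,1.]); o=-R.T@t
    return o+d*(z-o[2])/d[2]
def w2px(cam,p):
    K,V=cam["intrinsics"],cam["view"]; q=K@(V[:3,:3]@np.asarray(p)+V[:3,3]); return q[:2]/q[2]
E
python3 - <<'E'
from h import *
d=pickle.load(open("cams.pkl","rb"))
t=d["top"]["frame"]
crop(t,200,185,330,265,6,"pics/b1.png")
crop(t,370,180,500,265,6,"pics/b2.png")
crop(d["side"]["frame"],225,140,385,250,5,"pics/b3.png")
crop(d["side"]["frame"],290,240,380,320,7,"pics/b4.png")
E
```

```text
(no output)
```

View pics/b1.png

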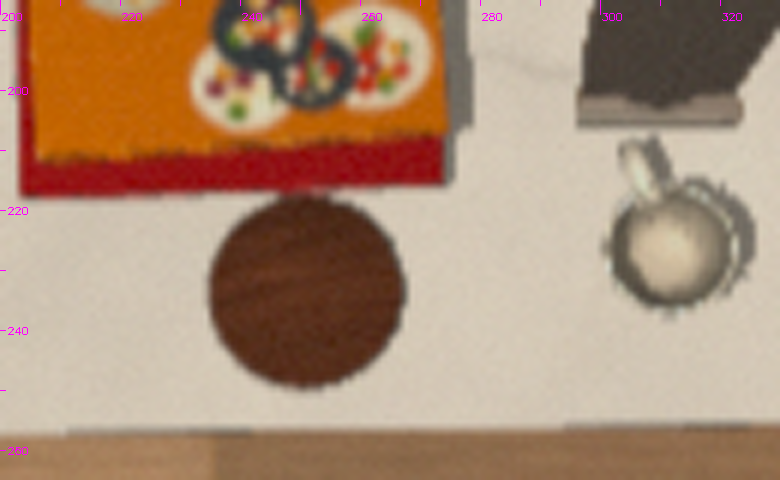

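View pics/b2.png

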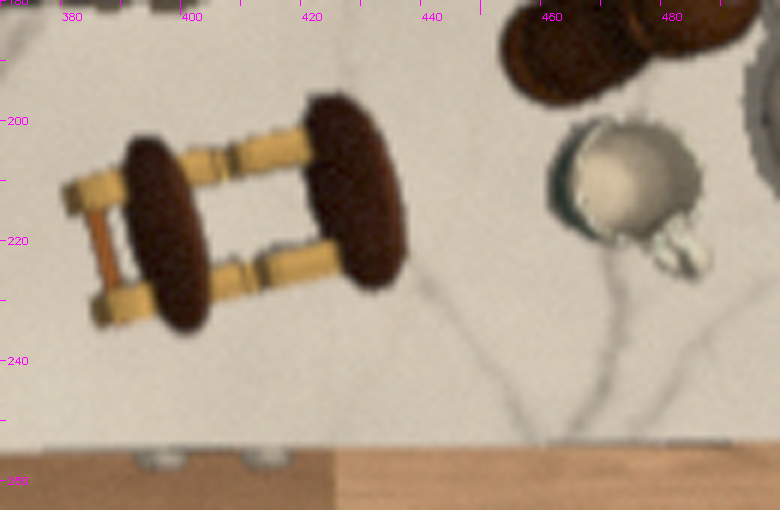

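View pics/b3.png

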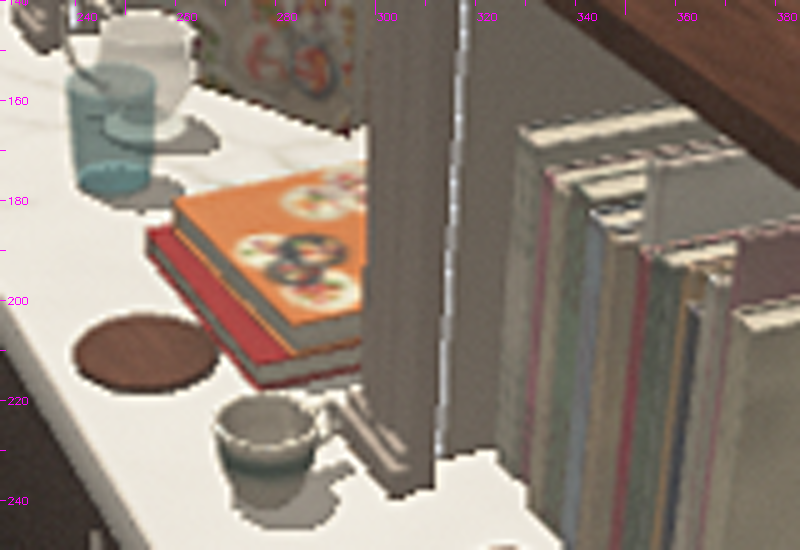

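View pics/b4.png

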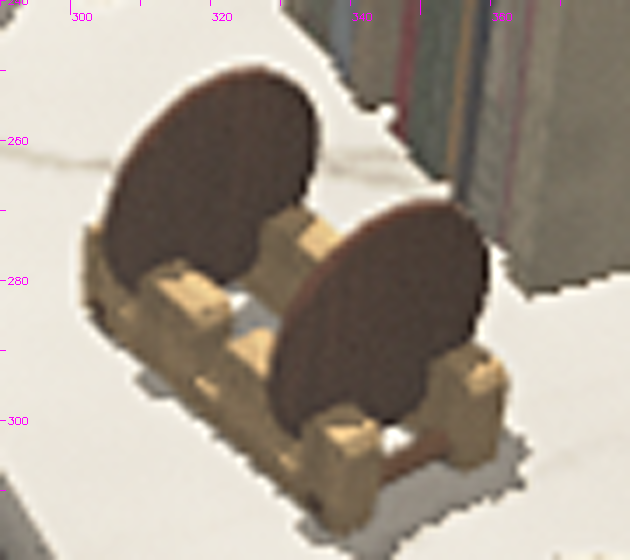

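Run:
```python
from h import *
d=pickle.load(open("cams.pkl","rb"));t=d["top"];s=d["side"]
print("coaster",px2w(t,251.1,233.4,.008)," side",px2w(s,254,210.5,.008))
for p in [(215,257.2),(260,256.5),(320,255.7),(420,254)]: print("edge",px2w(t,*p,0))
print("coaster front/left/right",px2w(t,251,249.8,.004),px2w(t,234.8,233,.004),px2w(t,267.4,233,.004))
print("book",px2w(t,203,217,.024),px2w(t,274.5,215,.024))
print("cup rim ctr",px2w(t,311.5,226,.051)," glass ",px2w(t,159,211,.084))
# rack
for n,p in dict(farL=(380.5,213.5),nearL=(386,232)).items(): print(n,px2w(t,*p,.044))
print("notch far",px2w(t,406.8,206,.035)," near",px2w(t,410,226,.035))
for c in [(397,218),(428,211.5)]: print("filed",px2w(t,*c,.085))
```

```text
coaster [0.47419774 0.20412899 0.008     ]  side [0.47170579 0.19610397 0.008     ]
edge [0.40635324 0.31041897 0.        ]
edge [0.40690985 0.17902526 0.        ]
edge [0.40726458 0.00396557 0.        ]
edge [ 0.4089184  -0.28751019  0.        ]
coaster front/left/right [0.42662235 0.20490561 0.004     ] [0.47615083 0.25216508 0.004     ] [0.47505485 0.15674949 0.004     ]
book [0.52226377 0.34165168 0.024     ] [0.52565946 0.13506048 0.024     ]
cup rim ctr [0.49054072 0.03083481 0.051     ]  glass  [0.53408538 0.45024015 0.084     ]
farL [ 0.52432649 -0.16585804  0.044     ]
nearL [ 0.47167524 -0.1794204   0.044     ]
notch far [ 0.54598188 -0.24409892  0.035     ]  near [ 0.48850826 -0.25069283  0.035     ]
filed [ 0.50713821 -0.20006825  0.085     ]
filed [ 0.52397191 -0.28530866  0.085     ]
```

```bash
cat >> h.py <<'E'
from scipy.spatial.transform import Rotation as Rn
def quat(f,j):
    "f finger dir, j jaw dir"
    f=np.array(f,float);f/=np.linalg.norm(f);j=np.array(j,float);j-=f*(j@f);j/=np.linalg.norm(j)
    return Rn.from_matrix(np.c_[np.cross(f,j),f,j]).as_quat()
E
python3 - <<'E'
from h import *
from workcell import bot,kinematics,get_obs
o=get_obs()
R=Rn.from_quat(o["orientation"]).as_matrix();print(R.round(2))
for y in (.2,.25,.3,.35):
  for pitch in (0,10,20):
   for hd in range(-30,91,15):
    for sj in (1,-1):
      h,p=np.radians(hd),np.radians(pitch)
      f=[np.cos(h)*np.cos(p),np.sin(h)*np.cos(p),-np.sin(p)]
      gp=np.array([.42,y,.004])-np.array([np.cos(h),np.sin(h),0])*.033
      q=kinematics.solve_ik(gp,quat(f,[0,0,sj]))
      if q is not None: print(y,pitch,hd,sj,np.round(q,2))
E
```

```text
[[ 0.96 -0.    0.27]
 [-0.27 -0.    0.96]
 [ 0.   -1.   -0.  ]]
0.2 0 -30 1 [ 1.34  1.23  2.07 -1.28  1.53 -2.99]
0.2 0 -30 -1 [ 1.34  1.23  2.07 -1.28  1.53  0.15]
0.2 0 15 1 [ 1.08  1.7   2.44  4.25  2.18 -2.28]
0.2 0 15 -1 [1.08 1.7  2.44 4.25 2.18 0.86]
0.2 0 30 1 [0.09 1.77 2.46 2.35 2.51 2.46]
0.2 0 30 -1 [ 0.09  1.77  2.46  2.35  2.51 -0.68]
0.2 0 45 1 [-0.44  1.57  2.4   1.81  1.82  2.35]
0.2 0 45 -1 [-0.44  1.57  2.4   1.81  1.82 -0.79]
0.2 0 60 1 [-0.52  1.37  2.28  1.57  1.57  2.63]
0.2 0 60 -1 [-0.52  1.37  2.28  1.57  1.57 -0.51]
0.2 0 75 1 [-0.49  1.26  2.13  1.35  1.52  2.9 ]
0.2 0 75 -1 [-0.49  1.26  2.13  1.35  1.52 -0.24]
0.2 0 90 -1 [-0.41  1.21  1.97  1.16  1.56 -0.03]
0.2 10 0 1 [ 1.35  1.35  2.45  4.43  1.57 -2.5 ]
0.2 10 0 -1 [1.35 1.35 2.45 4.43 1.57 0.64]
0.2 10 15 1 [ 1.05  1.6   2.55  4.08  2.09 -2.37]
0.2 10 15 -1 [1.05 1.6  2.55 4.08 2.09 0.77]
0.2 10 30 1 [0.11 1.68 2.57 2.52 2.39 2.59]
0.2 10 30 -1 [ 0.11  1.68  2.57  2.52  2.39 -0.56]
0.2 10 45 1 [-0.41  1.44  2.5   1.96  1.71  2.4 ]
0.2 10 45 -1 [-0.41  1.44  2.5   1.96  1.71 -0.74]
0.2 10 60 1 [-0.5 
[... 5608 characters left out ...]
-0.29]
0.35 10 90 -1 [-0.06  1.09  2.1   1.51  1.39 -0.05]
0.35 20 -30 1 [ 1.37  0.97  1.91 -1.17  1.31  2.88]
0.35 20 -30 -1 [ 1.37  0.97  1.91 -1.17  1.31 -0.26]
0.35 20 15 1 [ 1.29  1.08  2.43  4.09  1.43 -2.82]
0.35 20 15 -1 [1.29 1.08 2.43 4.09 1.43 0.32]
0.35 20 30 1 [ 1.    1.21  2.54  3.59  1.77 -2.87]
0.35 20 30 -1 [1.   1.21 2.54 3.59 1.77 0.27]
0.35 20 45 1 [0.52 1.23 2.56 2.88 1.85 2.97]
0.35 20 45 -1 [ 0.52  1.23  2.56  2.88  1.85 -0.17]
0.35 20 60 1 [0.15 1.12 2.47 2.32 1.52 2.79]
0.35 20 60 -1 [ 0.15  1.12  2.47  2.32  1.52 -0.35]
0.35 20 75 1 [0.   1.01 2.33 1.9  1.28 2.94]
0.35 20 75 -1 [ 0.    1.01  2.33  1.9   1.28 -0.2 ]
0.35 20 90 -1 [-0.03  0.96  2.15  1.53  1.22  0.03]
```

```bash
cat > fk.py <<'E'
import numpy as np
from scipy.spatial.transform import Rotation as Rn
def chain(q,p):
    h,x0,L1,o,L2,L3=p
    Ry=lambda a:Rn.from_euler('y',a).as_matrix(); Rz=lambda a:Rn.from_euler('z',a).as_matrix()
    R=Rz(q[0]); s=R@[x0,0,h]; 
    R=R@Ry(q[1]); e=s+R@[0,0,L1]
    R=R@Ry(q[2]); e2=e+R@[o,0,0]; w=e2+R@[0,0,L2]
    R=R@Rz(q[3])@Ry(q[4]); t=w+R@[0,0,L3]
    return s,e,w,t,R@Rz(q[5])
E
python3 - <<'E'
from h import *
from fk import *
from workcell import kinematics,get_obs
from scipy.optimize import least_squares
o=get_obs(); D=[(o["joint_pos"],o["position"])]
rng=np.random.default_rng(0)
Rs=[]
while len(D)<25:
    p=rng.uniform([.3,-.3,.0],[.6,.4,.3]); f=rng.normal(size=3);f[2]=-abs(f[2]);f[0]=abs(f[0]);Q=quat(f,rng.normal(size=3))
    q=kinematics.solve_ik(p,Q)
    if q is not None: D.append((q,p)); Rs.append(Rn.from_quat(Q).as_matrix().T@chain(q,[0]*6)[4])
r=least_squares(lambda P:np.concatenate([chain(q,P)[3]-p for q,p in D]),[.3,0,.4,0,.4,.2])
print(r.x,np.abs(r.fun).max()); print(Rs[0].round(2),Rs[5].round(2))
np.save("fk.npy",r.x)
E
```

```text
[ 2.94042968e-01 -9.60720911e-05  5.68190527e-01  5.84926438e-02
  4.94383158e-01  3.48199551e-01] 0.0015248575963121291
[[-0. -1.  0.]
 [ 0. -0.  1.]
 [-1.  0.  0.]] [[ 0. -1. -0.]
 [-0. -0.  1.]
 [-1. -0. -0.]]
```

Run:
```python
from h import *
from workcell import *
Q=quat([0,0,-1],[0,1,0])
T=lambda: print(round(get_obs()["time_s"],2))
print(kinematics.solve_ik([.36,.15,.22],Q),kinematics.solve_ik([.49,-.22,.2],Q))
bot.reach([.36,.12,.22],Q);T()
bot.reach([.49,-.22,.2],Q);T()
r=vision.read_camera("wrist");pickle.dump(r,open("w1.pkl","wb"))
crop(r["frame"],0,0,560,420,1,"pics/w1.png")
o=get_obs();print(o["position"],o["wrist_force"])
```

```text
[ 3.90944956e-01 -2.06609528e-02  2.10522868e+00 -4.44089210e-16
  1.05702493e+00 -1.17985137e+00] [-4.24797695e-01  2.44874363e-01  1.84761609e+00 -4.44089210e-16
  1.04910220e+00 -1.99559402e+00]
2.03
3.4
[ 0.49008023 -0.21876193  0.20010188] [-0.46369331  0.25463288  1.13415766]
```

View pics/w1.png

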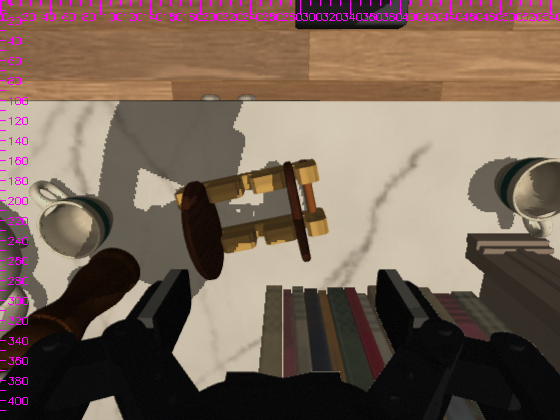

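Run:
```python
from h import *
r=pickle.load(open("w1.pkl","rb"))
crop(r["frame"],170,145,340,285,4,"pics/w1c.png")
```

```text
(no output)
```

View pics/w1c.png

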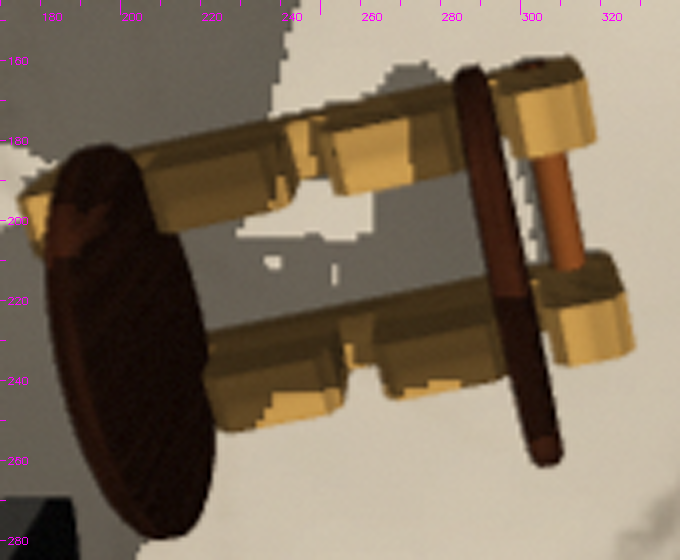

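```bash
cat > rack.py <<'E'
from h import *
def rackpts(p):
    x,y,a=p; c,s=np.cos(a),np.sin(a)
    W=lambda X,Y,Z:[x+c*X-s*Y,y+s*X+c*Y,Z]
    L=[]
    prof=[(-72,0),(-72,44)]
    for n in (-45,0,45): prof+= [(n-9.5,44),(n-5.5,40),(n-5.5,18),(n+5.5,18),(n+5.5,40),(n+9.5,44)]
    prof+=[(72,44),(72,0),(-72,0)]
    for xc in (-36,-20,20,36):
        P=[W(xc/1e3,Y/1e3,Z/1e3) for Y,Z in prof]; L.append(P)
    for xc in (-36,20):
        for Y,Z in prof: L.append([W(xc/1e3,Y/1e3,Z/1e3),W((xc+16)/1e3,Y/1e3,Z/1e3)])
    return L
def overlay(cam,p,box,s,name):
    x0,y0,x1,y1=box
    c=cv2.resize(cam["frame"][y0:y1,x0:x1],None,fx=s,fy=s,interpolation=cv2.INTER_CUBIC);c=cv2.cvtColor(c,cv2.COLOR_RGB2BGR)
    for P in rackpts(p):
        q=np.array([((w2px(cam,a)+.5-[x0,y0])*s) for a in P]).round().astype(int)
        cv2.polylines(c,[q],False,(255,255,0),1)
    cv2.imwrite(name,c)
E
python3 - <<'E'
from rack import *
r=pickle.load(open("w1.pkl","rb"))
obs={(-20,72):(318.8,180),(36,72):(328,231.5),(36,-9.5+0):None}
A=px2w(r,318.8,180.,.044);B=px2w(r,328,231.5,.044);print(A,B,np.linalg.norm(A-B))
# x-axis dir
d=(B-A)[:2]; print(np.degrees(np.arctan2(d[1],d[0])))
from scipy.optimize import least_squares
# near-rail left end top corners, far rail notch lower edges
C=[((-20,72,44),(318.8,180)),((36,72,44),(328,231.5)),((-20,9.5,44),None)]
def res(p):
    c,s=np.cos(p[2]),np.sin(p[2]);o=[]
    for (X,Y,Z),px in C:
        if px: o+=list(w2px(r,[p[0]+(c*X-s*Y)/1e3,p[1]+(s*X+c*Y)/1e3,Z/1e3])-px)
    return o
f=least_squares(res,[.515,-.24,.15]);print(f.x,f.fun)
overlay(r,f.x,(170,145,340,285),4,"pics/o1.png"); np.save("rack.npy",f.x)
d=pickle.load(open("cams.pkl","rb"));overlay(d["top"],f.x,(370,180,450,245),8,"pics/o2.png")
overlay(d["side"],f.x,(290,240,380,320),7,"pics/o3.png")
E
```

```text
[ 0.48060117 -0.18575058  0.044     ] [ 0.53404625 -0.1745206   0.044     ] 0.05461216340578863
11.866473728255876
[ 0.51440379 -0.25222626  0.20754754] [-0.12529245 -0.61399113  0.13213701  0.68433132]
```

View pics/o1.png

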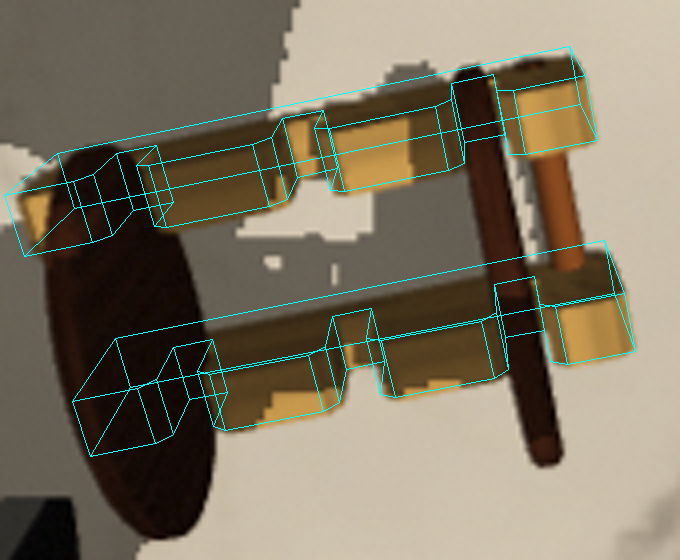

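View pics/o2.png

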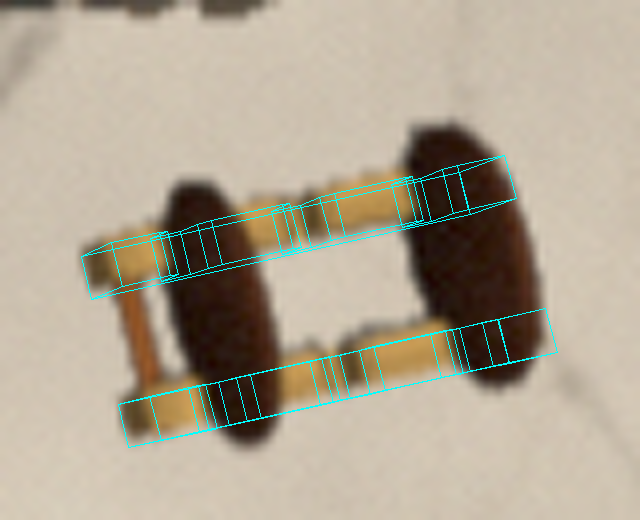

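View pics/o3.png

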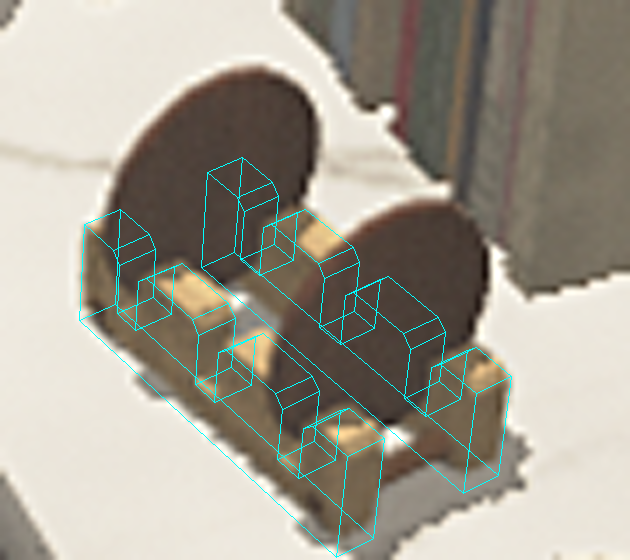

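```bash
python3 - <<'E'
from rack import *
r=pickle.load(open("w1.pkl","rb"));d=pickle.load(open("cams.pkl","rb"))
for c in (120,300,500): 
    col=r["frame"][85:110,c].astype(int).sum(1); print(c,col.tolist())
print(px2w(r,120,100,0),px2w(r,300,100,0),px2w(r,500,100,0))
for dx,n in ((.002,"a"),):
    p=np.array([.5169,-.2518,.200])
    overlay(r,p,(170,145,340,285),4,"pics/o1b.png")
    overlay(d["top"],p,(370,180,450,245),8,"pics/o2b.png")
    overlay(d["side"],p,(290,240,380,320),7,"pics/o3b.png")
E
python3 -c "
import cv2,numpy as np
a=[cv2.imread(f'pics/o{i}b.png') for i in (1,2,3)]
h=430
cv2.imwrite('pics/o4.png',np.hstack([cv2.resize(x,None,fx=.62,fy=.62)[:347] if x.shape[0]*.62>=347 else cv2.copyMakeBorder(cv2.resize(x,None,fx=.62,fy=.62),0,347-int(round(x.shape[0]*.62)),0,0,0)[:347] for x in a[1:]]))"
```

```text
120 [382, 387, 384, 388, 392, 393, 399, 407, 419, 405, 377, 368, 381, 378, 373, 217, 246, 273, 274, 276, 275, 270, 270, 270, 270]
300 [291, 294, 296, 300, 300, 300, 302, 308, 306, 305, 297, 291, 295, 303, 304, 183, 494, 579, 582, 588, 586, 586, 584, 589, 588]
500 [347, 324, 302, 312, 332, 343, 343, 348, 351, 342, 336, 340, 342, 344, 344, 342, 485, 558, 572, 567, 572, 569, 571, 570, 571]
[ 0.40715069 -0.38713344  0.        ] [ 0.40704029 -0.20290374  0.        ] [0.40691763 0.00177218 0.        ]
```

View pics/o1b.png

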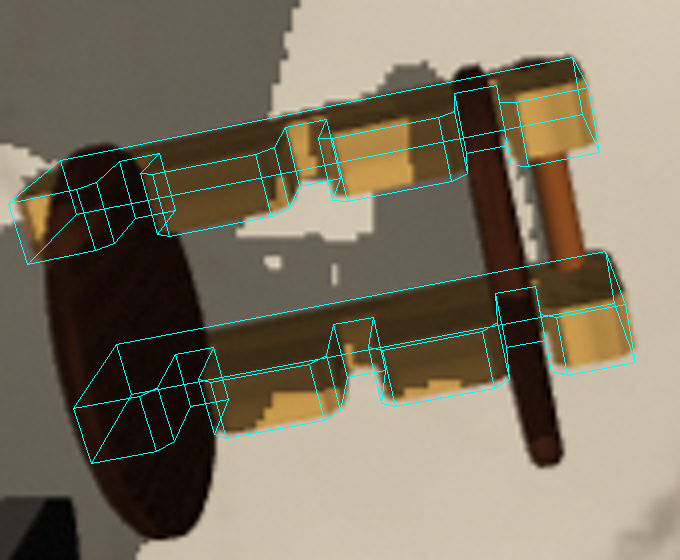

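```bash
ls pics
```

```text
a_side.png
a_top.png
a_wrist.png
b1.png
b2.png
b3.png
b4.png
o1.png
o1b.png
o2.png
o2b.png
o3.png
o3b.png
o4.png
w1.png
w1c.png
```

View pics/o2b.png

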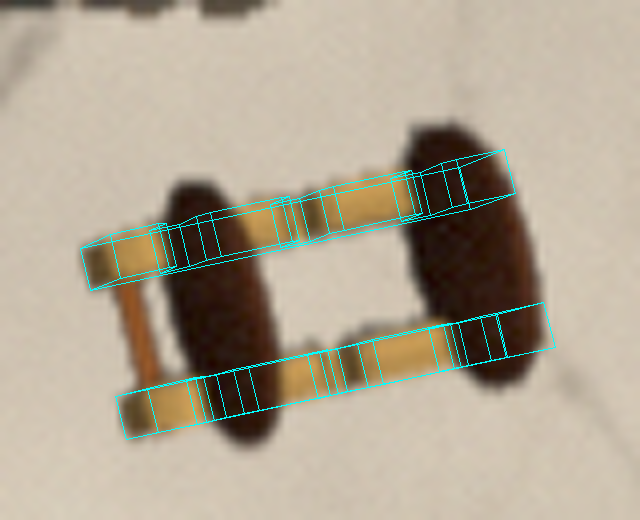

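View pics/o3b.png

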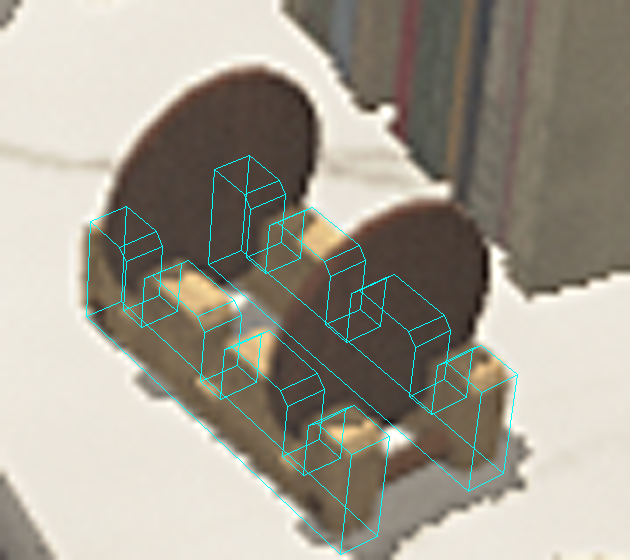

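```bash
cat > press.py <<'E'
from h import *
from workcell import *
def st():
    o=get_obs(); return o["position"],o["wrist_force"],o["time_s"]
E
python3 - <<'E'
from press import *
Q=quat([0,0,-1],[0,1,0])
bot.reach([.36,.1,.2],Q)
hand.move_gripper(0.0,40)
bot.reach([.4825,.204,.06],Q)
p,f0,t=st();print(p,f0,t)
bot.servo_line([.4825,.204,.030],velocity=.03)
bot.dwell(.2); p,f0,t=st();print(p,f0,t,get_obs()["gripper_width"])
z=.030
for i in range(60):
    z-=.0003 
    bot.servo_line([.4825,.204,z],velocity=.005)
    p,f,t=st()
    if f[2]-f0[2]>1.5: break
print(i,z,p,f-f0,t)
np.save("f0.npy",f0)
E
```

```text
[0.48197042 0.20361267 0.06036502] [-0.18210968 -0.58009593  0.59644108] 6.375
[0.48260512 0.20405638 0.03015175] [ 0.78858319  0.68459025 -0.48226333] 7.725 0.00011063360665310002
25 0.022199999999999956 [0.48248522 0.20398748 0.02217965] [-0.5507086  -0.39338084  1.55175505] 14.225
```

Run:
```python
from press import *
f0=np.load("f0.npy")
for i in range(6):
    print(np.round(st()[1],2)); bot.dwell(.03)
z=.0222
for i in range(12):
    z-=.0004
    bot.servo_line([.4825,.204,z],velocity=.008)
    p,f,t=st(); print(round(z,4),p[2].round(5),f.round(2),round(t,2))
    if f[2]>4: break
```

```text
[0.24 0.29 1.07]
[-0.6  -0.5  -0.74]
[ 0.28 -0.53 -0.2 ]
[0.32 0.35 0.6 ]
[-0.69  0.71  0.04]
[-0.1   0.4  -0.49]
0.0218 0.02178 [ 0.4  -0.85  0.06] 14.68
0.0214 0.02134 [-0.4  -0.27 -0.41] 14.93
0.021 0.02096 [ 0.21 -0.7  -0.05] 15.18
0.0206 0.02058 [ 0.18  0.01 -0.09] 15.43
0.0202 0.02018 [-0.37  0.13  0.51] 15.68
0.0198 0.01979 [ 0.41  1.04 -1.09] 15.93
0.0194 0.01937 [-0.64  0.37  0.14] 16.18
0.019 0.01897 [-0.28 -0.1   0.47] 16.43
0.0186 0.01857 [-0.4  -0.83  0.69] 16.68
0.0182 0.01816 [ 0.1  -0.73  0.22] 16.93
0.0178 0.01778 [-0.63  0.69  0.4 ] 17.18
0.0174 0.01736 [ 1.31  0.42 -0.66] 17.43
```

Run:
```python
from press import *
for n,b in (("side",(215,130,345,230)),("wrist",None),("top",(200,185,330,285))):
    r=vision.read_camera(n); pickle.dump(r,open(f"c_{n}.pkl","wb"))
    crop(r["frame"],*(b or (0,0,560,420)),6 if b else 1,f"pics/c_{n}.png")
```

```text
(no output)
```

View pics/c_side.png

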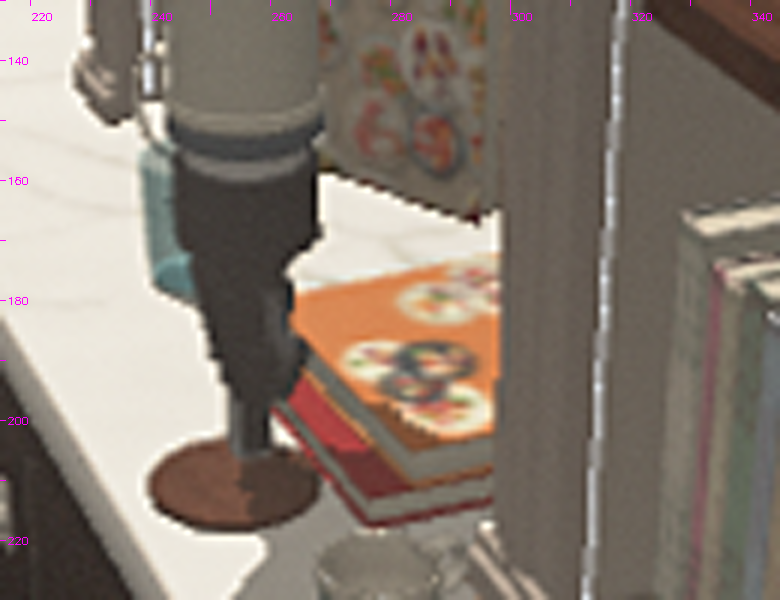

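View pics/c_wrist.png

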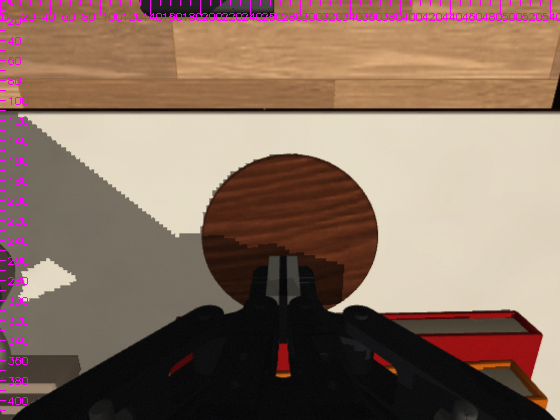

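Run:
```python
from press import *
s=pickle.load(open("c_side.pkl","rb"));w=pickle.load(open("c_wrist.pkl","rb"))
p,f,t=st();print(p,f,t)
for z in (0,.004,.008,.012,.016,.02): print(z,w2px(s,[p[0],p[1],z]),w2px(w,[p[0],p[1],z]),w2px(w,[p[0]-.011,p[1],z]))
print(px2w(w,290,154,.008),px2w(w,202,235,.008),px2w(w,378,235,.008))
crop(s["frame"],240,185,280,225,16,"pics/d1.png")
crop(w["frame"],220,220,350,320,6,"pics/d2.png")
```

```text
[0.48250314 0.20399605 0.01740397] [ 0.36933911  0.12451653 -0.19252169] 17.575
0 [256.37807235 210.88000959] [285.53811962 251.57706436] [285.58959214 233.48287749]
0.004 [256.3604167  209.82250826] [285.59344245 254.74056499] [285.64712223 236.31298509]
0.008 [256.34271187 208.76206103] [285.65118809 258.04260785] [285.7072222  239.26951415]
0.012 [256.32495764 207.69865556] [285.71151925 261.49249764] [285.77006818 242.36112911]
0.016 [256.30715382 206.63227948] [285.77461357 265.10039138] [285.83585277 245.59730468]
0.02 [256.28930019 205.5629203 ] [285.84066531 268.87739827] [285.90478702 248.98842283]
[0.42652719 0.20595867 0.008     ] [0.46906839 0.15987127 0.008     ] [0.4690537  0.25261485 0.008     ]
```

View pics/d1.png

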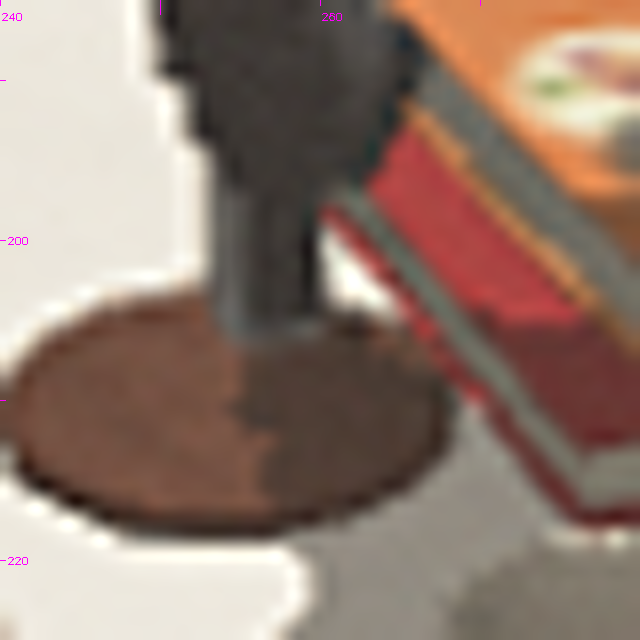

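View pics/d2.png

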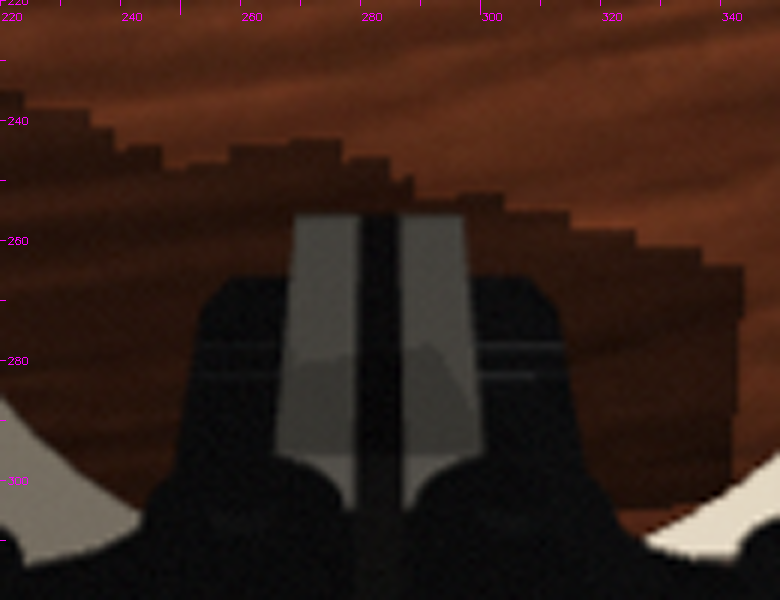

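Run:
```python
from press import *
bot.servo_line([.4825,.204,.0140],velocity=.01)
p,f,t=st();print(p,f,t)
z=.0140
for i in range(26):
    z-=.0005
    bot.servo_line([.4825,.204,z],velocity=.01)
    p,f,t=st(); print(round(z,4),p[2].round(5),f.round(2),round(t,2))
    if f[2]>2.5: break
```

```text
[0.48239866 0.20396342 0.01387763] [-0.48088208 -0.19334676 -0.73736815] 18.0667
0.0135 0.01348 [ 0.21 -0.19 -0.45] 18.32
0.013 0.01298 [-1.38 -0.31  0.41] 18.57
0.0125 0.01245 [-0.01  0.4  -0.53] 18.82
0.012 0.01197 [-0.17 -0.72  0.75] 19.07
0.0115 0.01145 [ 0.34 -0.66 -0.75] 19.32
0.011 0.01095 [-0.2   0.21  0.11] 19.57
0.0105 0.01049 [-0.34 -1.01  1.1 ] 19.82
0.01 0.00995 [0.99 0.23 0.64] 20.07
0.0095 0.00945 [0.27 0.1  0.29] 20.32
0.009 0.00898 [ 0.67 -0.64  0.77] 20.57
0.0085 0.00848 [-0.19 -0.03 -0.5 ] 20.82
0.008 0.00798 [-0.25 -0.03  0.05] 21.07
0.0075 0.00748 [-0.81 -0.13  0.36] 21.32
0.007 0.00697 [-0.38 -0.46  0.04] 21.57
0.0065 0.00648 [ 0.51 -0.11  0.03] 21.82
0.006 0.00597 [-0.39  0.5   0.42] 22.07
0.0055 0.00547 [ 0.26 -0.23  0.56] 22.32
0.005 0.00496 [-0.06 -0.25 -0.23] 22.57
0.0045 0.00445 [ 0.73  0.02 -0.1 ] 22.82
0.004 0.00398 [ 0.35  1.   -0.39] 23.07
0.0035 0.00348 [-0.18 -0.39  0.39] 23.32
0.003 0.00296 [-0.91  0.59  0.37] 23.57
0.0025 0.00247 [-0.19  0.5  -0.84] 23.82
0.002 0.00218 [-0.02 -0.54  4.95] 24.07
```

Run:
```python
from press import *
z=.0019; x=.4825
bot.servo_line([x,.204,z],velocity=.005)
for i in range(8):
    p,f,t=st(); F=f[2]; print(round(x,4),round(z,5),p[2].round(5),f.round(2),round(t,2))
    if F>16: z+=.0004; bot.servo_line([x,.204,z],velocity=.02); continue
    z+=np.clip((F-7)/25000,-.00012,.0002)
    x-=.0075; bot.servo_line([x,.204,z],velocity=.03)
p,f,t=st(); print(p,f,t)
r=vision.read_camera("wrist");pickle.dump(r,open("e.pkl","wb"));crop(r["frame"],0,0,560,420,1,"pics/e.png")
```

```text
0.4825 0.0019 0.00218 [-1.46 -0.02  5.89] 24.32
0.475 0.00186 0.00217 [ 1.03 -0.57  5.74] 24.72
0.4675 0.00181 0.00216 [1.24 0.56 7.97] 25.12
0.46 0.00184 0.00215 [0.2  1.35 7.36] 25.52
0.4525 0.00186 0.00217 [-0.09  1.52  8.48] 25.92
0.445 0.00192 0.00215 [ 1.03 -0.01  7.62] 26.32
0.4375 0.00194 0.00214 [0.02 1.6  8.86] 26.72
0.43 0.00202 0.00215 [-0.34  0.15  8.44] 27.12
[0.42137894 0.20392675 0.00213977] [0.07382998 1.07218886 7.81328488] 27.5167
```

View pics/e.png

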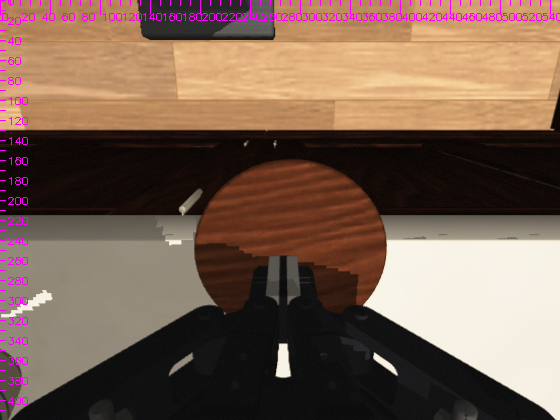

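```bash
cat > pinch.py <<'E'
from press import *
from fk import *
P=np.load("fk.npy")
def pinchpose(C,hd,g,back=.025):
    "C disc centre xy, g grasp point xy(pads centre); back = pads centre behind TCP"
    h=np.radians(hd); f=np.array([np.cos(h),np.sin(h),0])
    return np.array([*g,0])+f*back, f
E
python3 - <<'E'
from pinch import *
r=pickle.load(open("e.pkl","rb"))
a=px2w(r,288,159,.008);b=px2w(r,194.5,245,.008);c=px2w(r,386.5,245,.008);print(a,b,c, "centre",a[0]+.0475,(b[1]+c[1])/2, w2px(r,[.4069,.1,0]))
y=.2055; cx=a[0]+.0475
for hd in (20,25,30,35,40,45,50):
  for sj in (1,-1):
    t,f=pinchpose(None,hd,[.380,y-.006]); 
    for d in (0,.09):
      tt=t-f*d+[0,0,.005]
      q=kinematics.solve_ik(tt,quat(f,[0,0,sj]))
      if q is None: print(hd,sj,d,None);continue
      s,e,w,tc,_=chain(q,P); print(hd,sj,d,np.round(q,2),"elbow",e.round(2),"wrist",w.round(2))
E
```

```text
[0.36536145 0.20468668 0.008     ] [0.40676948 0.15992537 0.008     ] [0.40675019 0.25223801 0.008     ] centre 0.41286144818419135 0.20608169121346998 [ 79.98661667 238.61634874]
20 1 0 [ 0.85  1.69  2.44  3.93  2.4  -2.51] elbow [0.37 0.42 0.22] wrist [0.08 0.09 0.  ]
20 1 0.09 None
20 -1 0 [0.85 1.69 2.44 3.93 2.4  0.64] elbow [0.37 0.42 0.22] wrist [0.08 0.09 0.  ]
20 -1 0.09 None
25 1 0 [ 0.61  1.72  2.45  3.47  2.58 -2.86] elbow [0.46 0.32 0.21] wrist [0.09 0.06 0.  ]
25 1 0.09 None
25 -1 0 [0.61 1.72 2.45 3.47 2.58 0.28] elbow [0.46 0.32 0.21] wrist [0.09 0.06 0.  ]
25 -1 0.09 None
30 1 0 [0.35 1.72 2.45 2.81 2.58 2.86] elbow [0.53 0.19 0.21] wrist [0.1  0.04 0.  ]
30 1 0.09 None
30 -1 0 [ 0.35  1.72  2.45  2.81  2.58 -0.28] elbow [0.53 0.19 0.21] wrist [0.1  0.04 0.  ]
30 -1 0.09 None
35 1 0 [0.11 1.7  2.45 2.35 2.4  2.5 ] elbow [0.56 0.06 0.22] wrist [0.12 0.01 0.  ]
35 1 0.09 [-0.76  1.88  2.48  1.64  1.76  1.93] elbow [ 0.39 -0.37  0.12] wrist [ 0.04 -0.04  0.  ]
35 -1 0 [ 0.11  1.7   2.45  2.35  2.4  -0.64] elbow [0.56 0.06 0.22] wrist [0.12 0.01 0.  ]
35 -1 0.09 [-0.76  
[... 569 characters left out ...]
0.  ]
45 1 0.09 [-0.82  1.66  2.44  1.55  1.54  2.18] elbow [ 0.38 -0.41  0.24] wrist [ 0.09 -0.09  0.  ]
45 -1 0 [-0.2   1.59  2.41  1.98  2.01 -0.77] elbow [ 0.56 -0.11  0.28] wrist [ 0.15 -0.03  0.  ]
45 -1 0.09 [-0.82  1.66  2.44  1.55  1.54 -0.96] elbow [ 0.38 -0.41  0.24] wrist [ 0.09 -0.09  0.  ]
50 1 0 [-0.28  1.53  2.39  1.88  1.86  2.41] elbow [ 0.55 -0.16  0.32] wrist [ 0.17 -0.05  0.  ]
50 1 0.09 [-0.81  1.57  2.4   1.5   1.49  2.31] elbow [ 0.39 -0.41  0.3 ] wrist [ 0.11 -0.12  0.  ]
50 -1 0 [-0.28  1.53  2.39  1.88  1.86 -0.73] elbow [ 0.55 -0.16  0.32] wrist [ 0.17 -0.05  0.  ]
50 -1 0.09 [-0.81  1.57  2.4   1.5   1.49 -0.83] elbow [ 0.39 -0.41  0.3 ] wrist [ 0.11 -0.12  0.  ]
```

Run:
```python
from pinch import *
cx,cy=.4129,.2060
a=.20; ry=np.array([-np.sin(a),np.cos(a),0]); u=np.array([np.cos(a),np.sin(a),0]); slot=np.array([.516,-.251,.061])
q0=get_obs()["joint_pos"];print(q0.round(2),chain(q0,P)[1].round(2))
for hd in (-40,-50,-60,-70):
  g=np.array([.381,cy+.010]) 
  for sj in (1,-1):
    t,f=pinchpose(None,hd,g); t[2]=.0045
    Q=quat(f,[0,0,sj]); R=Rn.from_quat(Q).as_matrix()
    for d,dz in ((0,0),(.08,0),(.08,.1),(0,.15)):
      q=kinematics.solve_ik(t-f*d+[0,0,dz],Q)
      if q is None: print(hd,sj,d,dz,None);continue
      s,e,w,tc,_=chain(q,P); print(hd,sj,d,dz,np.round(q,2),"elbow",e.round(2),"wrist",w.round(2))
    cl=R.T@(np.array([cx,cy,.004])-t)
    for ph in (0,20,40,60):
      p=np.radians(ph); ff=u*np.sin(p)-np.array([0,0,np.cos(p)])
      for s2 in (1,-1):
        if s2*sj<0: continue
        Q2=quat(ff,s2*ry);R2=Rn.from_quat(Q2).as_matrix(); T2=slot-R2@cl
        q=kinematics.solve_ik(T2,Q2)
        if q is None: print("   rack",ph,s2,None);continue
        s,e,w,tc,_=chain(q,P);print("   rack",ph,s2,T2.round(3),np.round(q,2),"elbow",e.round(2),"wrist",w.round(2))
```

```text
[ 0.45  0.47  2.12  0.    0.56 -1.12] [0.23 0.11 0.8 ]
-40 1 0 0 None
-40 1 0.08 0 None
-40 1 0.08 0.1 None
-40 1 0 0.15 None
   rack 0 1 [ 0.528 -0.248  0.067] [-0.44  0.48  1.84 -0.    0.81 -2.21] elbow [ 0.24 -0.11  0.8 ] wrist [ 0.53 -0.25  0.42]
   rack 20 1 [ 0.526 -0.249  0.071] [-0.59  0.4   2.05  0.53  0.5  -2.81] elbow [ 0.18 -0.12  0.82] wrist [ 0.41 -0.27  0.4 ]
   rack 40 1 [ 0.522 -0.249  0.074] [-0.77  0.45  2.22  1.51  0.56  2.37] elbow [ 0.18 -0.17  0.81] wrist [ 0.3  -0.29  0.34]
   rack 60 1 [ 0.517 -0.25   0.075] [-0.95  0.65  2.3   1.88  0.98  1.78] elbow [ 0.2  -0.28  0.75] wrist [ 0.22 -0.31  0.25]
-40 -1 0 0 [ 1.26  1.21  1.99 -1.18  1.55  0.05] elbow [0.16 0.51 0.49] wrist [0.13 0.42 0.  ]
-40 -1 0.08 0 [ 1.42  1.2   1.92 -1.03  1.58 -0.02] elbow [0.08 0.52 0.5 ] wrist [0.07 0.47 0.  ]
-40 -1 0.08 0.1 [ 1.42  1.    2.02 -1.03  1.64 -0.11] elbow [0.07 0.47 0.6 ] wrist [0.07 0.47 0.1 ]
-40 -1 0 0.15 [ 1.26  0.89  2.13 -1.18  1.62 -0.12] elbow [0.13 0.42 0.65] wrist [0.13 0.42 0.15]
   rack 0 -1 [ 0.528 -0.248  0.067] [-0.44  0.48  1.84 -0.    0.81  0.93] elbow 
[... 4853 characters left out ...]
-1 0.08 0.1 [ 1.18  1.05  1.67 -0.79  1.88 -0.3 ] elbow [0.19 0.45 0.58] wrist [0.24 0.59 0.1 ]
-70 -1 0 0.15 [ 1.09  0.93  1.83 -0.87  1.83 -0.29] elbow [0.21 0.4  0.63] wrist [0.27 0.52 0.15]
   rack 0 -1 [ 0.542 -0.245  0.056] [-0.43  0.51  1.82 -0.    0.81  0.94] elbow [ 0.25 -0.12  0.79] wrist [ 0.54 -0.25  0.4 ]
   rack 20 -1 [ 0.542 -0.245  0.066] [-0.57  0.42  2.03  0.53  0.49  0.36] elbow [ 0.2  -0.13  0.81] wrist [ 0.42 -0.27  0.39]
   rack 40 -1 [ 0.539 -0.246  0.074] [-0.74  0.45  2.19  1.52  0.55 -0.75] elbow [ 0.18 -0.17  0.8 ] wrist [ 0.32 -0.29  0.34]
   rack 60 -1 [ 0.533 -0.247  0.082] [-0.92  0.64  2.29  1.9   0.96 -1.33] elbow [ 0.21 -0.27  0.75] wrist [ 0.24 -0.31  0.26]
```

```bash
cat > plan.py <<'E'
from pinch import *
cx,cy=.4129,.2060
a=.20; ry=np.array([-np.sin(a),np.cos(a),0]); u=np.array([np.cos(a),np.sin(a),0]); slot=np.array([.516,-.251,.061])
T,F=pinchpose(None,-50,[.381,cy+.010]); T[2]=.0045
QP=quat(F,[0,0,-1])
def rackQ(ph):
    p=np.radians(ph); return quat(u*np.sin(p)-np.array([0,0,np.cos(p)]),-ry)
E
python3 - <<'E'
from plan import *
q0=kinematics.solve_ik([.4214,.204,.12],quat([0,0,-1],[0,1,0]));q1=kinematics.solve_ik(T-F*.08+[0,0,.1],QP)
def path(a,b):
    for s in np.linspace(0,1,7):
        c=chain(a+s*(b-a),P); print(np.round(c[3],3),"w",c[2].round(2),"f",(c[4]@[0,0,1]).round(2))
path(q0,q1);print()
QR=rackQ(20);R=Rn.from_quat(QP).as_matrix();cl=R.T@(np.array([cx,cy,.004])-T)
H=slot-Rn.from_quat(QR).as_matrix()@cl+[0,0,.1]
path(kinematics.solve_ik(T+[0,0,.15],QP),kinematics.solve_ik(H,QR))
E
```

```text
[0.422 0.203 0.12 ] w [0.42 0.2  0.47] f [ 0. -0. -1.]
[0.369 0.196 0.08 ] w [0.41 0.28 0.42] f [-0.12 -0.24 -0.96]
[0.336 0.178 0.061] w [0.38 0.35 0.36] f [-0.13 -0.5  -0.86]
[0.326 0.165 0.059] w [0.34 0.42 0.3 ] f [-0.03 -0.73 -0.69]
[0.333 0.169 0.07 ] w [0.27 0.47 0.24] f [ 0.17 -0.86 -0.47]
[0.345 0.2   0.087] w [0.2  0.51 0.17] f [ 0.41 -0.88 -0.24]
[0.347 0.258 0.105] w [0.12 0.52 0.1 ] f [ 0.64 -0.77  0.  ]

[0.399 0.196 0.155] w [0.17 0.46 0.15] f [ 0.64 -0.77  0.  ]
[0.383 0.076 0.113] w [0.31 0.4  0.21] f [ 0.2  -0.94 -0.28]
[0.352 0.018 0.074] w [0.43 0.3  0.27] f [-0.21 -0.81 -0.55]
[0.354 0.001 0.051] w [0.5  0.16 0.32] f [-0.41 -0.46 -0.78]
[ 0.406 -0.024  0.055] w [0.52 0.01 0.38] f [-0.33 -0.09 -0.94]
[ 0.482 -0.102  0.095] w [ 0.49 -0.14  0.44] f [-0.03  0.12 -0.99]
[ 0.531 -0.249  0.17 ] w [ 0.41 -0.27  0.5 ] f [ 0.34  0.07 -0.94]
```

Run:
```python
from plan import *
p,_,_=st()
bot.servo_line([p[0],p[1],.18],velocity=.2)
bot.reach(T-F*.08+[0,0,.06],QP)
hand.move_gripper(.034)
print(st()[2], get_obs()["gripper_width"])
r=vision.read_camera("wrist");pickle.dump(r,open("g0.pkl","wb"));crop(r["frame"],0,0,560,420,1,"pics/g0.png")
r=vision.read_camera("top");pickle.dump(r,open("g0t.pkl","wb"));crop(r["frame"],200,185,330,285,6,"pics/g0t.png")
```

```text
30.2167 0.03416459599931185
```

View pics/g0.png

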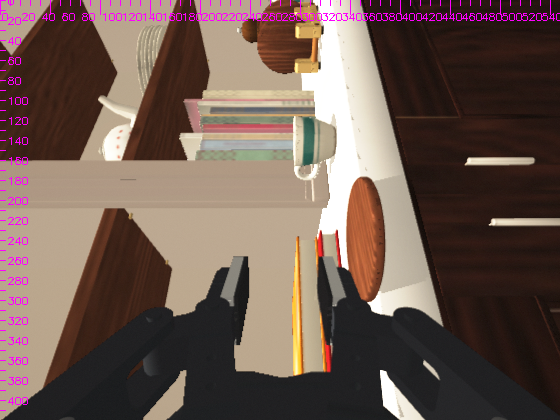

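View pics/g0t.png

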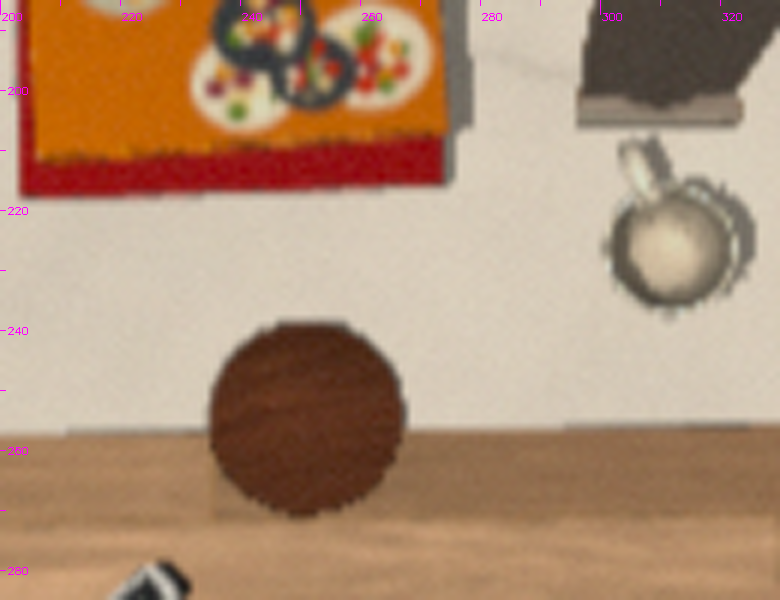

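Run:
```python
from plan import *
t=pickle.load(open("g0t.pkl","rb"))
print(px2w(t,251.1,254.8,.008),T,F)
o=get_obs();p=o["position"];print(p)
S=np.array([-F[1],F[0],0])
for b in (0,.006,.012,.02):
  for s in (-.011,.011): print(b,s,w2px(t,p-F*b+S*s+[0,0,.025]))
crop(t["frame"],205,262,250,300,14,"pics/g1.png")
```

```text
[0.41210579 0.20433853 0.008     ] [0.39706969 0.19684889 0.0045    ] [ 0.64278761 -0.76604444  0.        ]
[0.34580961 0.25803821 0.06469274]
0 -0.011 [231.28018258 282.97985762]
0 0.011 [226.01332654 276.66926046]
0.006 -0.011 [229.55870019 284.45943515]
0.006 0.011 [224.29282766 278.14409464]
0.012 -0.011 [227.8359769  285.94007921]
0.012 0.011 [222.57109065 279.61999015]
0.02 -0.011 [225.53707988 287.91593235]
0.02 0.011 [220.27351303 281.58950379]
```

View pics/g1.png

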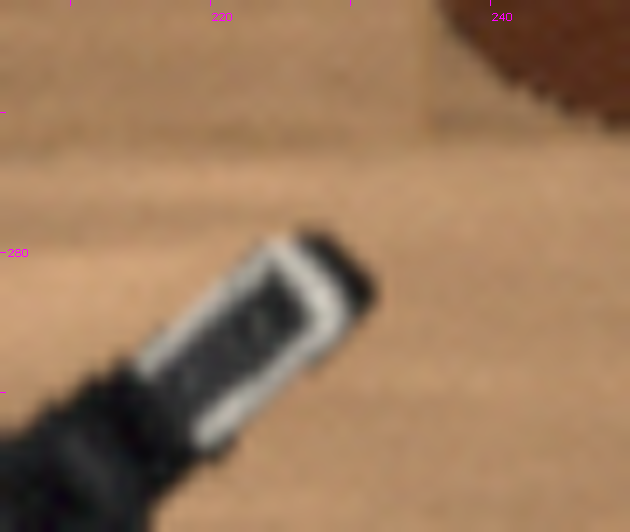

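Run:
```python
from plan import *
T=T+[-.001,-.001,0]
bot.servo_line(T-F*.08,velocity=.1)
bot.servo_line(T-F*.03,velocity=.1)
bot.servo_line(T,velocity=.05)
p,f,t=st();print(p-T,f,t)
r=vision.read_camera("top");pickle.dump(r,open("g2t.pkl","wb"));crop(r["frame"],205,230,285,290,9,"pics/g2t.png")
r=vision.read_camera("side");crop(r["frame"],205,180,295,240,8,"pics/g2s.png")
r=vision.read_camera("wrist");crop(r["frame"],180,150,380,300,4,"pics/g2w.png")
```

```text
[ 2.33088504e-05 -6.42044187e-05  3.44745768e-06] [-0.21028588 -0.30888572  0.02550095] 32.4667
```

View pics/g2t.png

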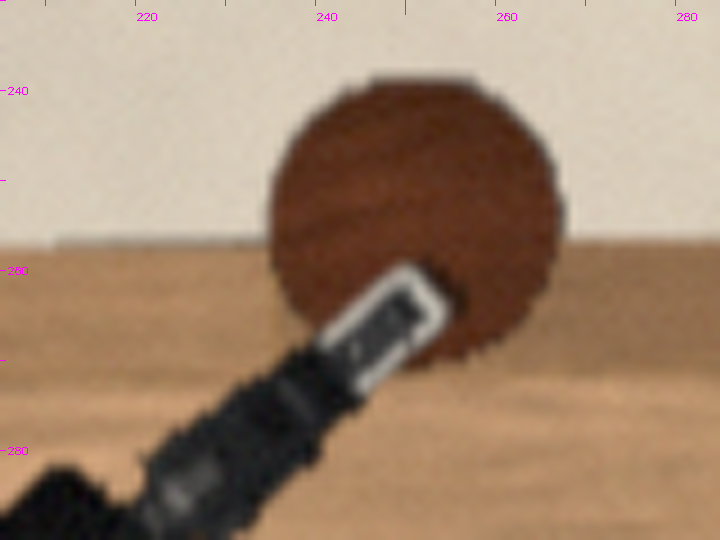

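View pics/g2s.png

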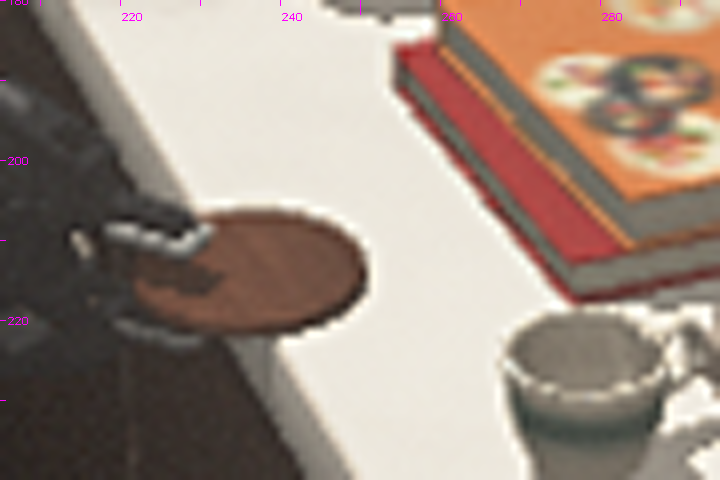

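View pics/g2w.png

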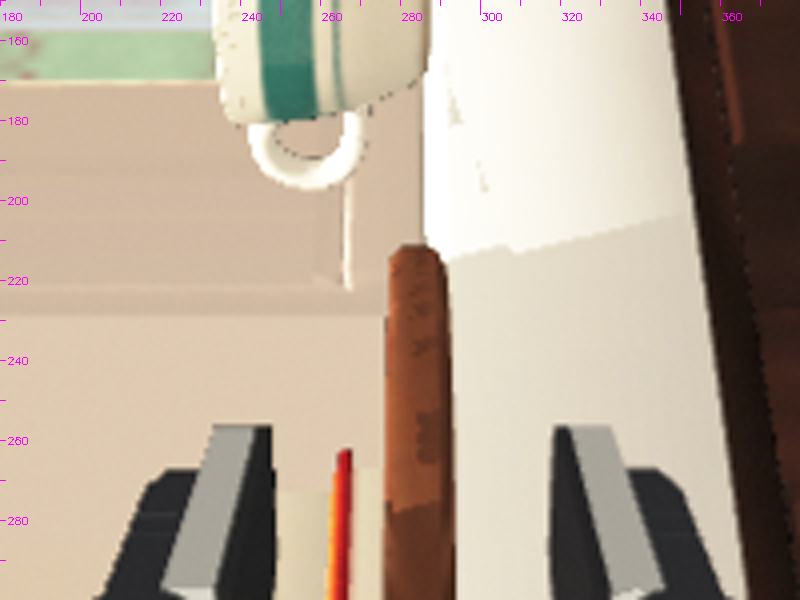

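Run:
```python
from plan import *
T=T+[-.001,-.001,0]
hand.move_gripper(.0,30)
print(get_obs()["gripper_width"],st()[1])
bot.servo_line(T+[0,0,.03],velocity=.06)
bot.servo_line(T+[0,0,.16],velocity=.2)
bot.dwell(.25)
print(get_obs()["gripper_width"],st())
for n,b,s in (("top",(205,210,305,290),8),("wrist",(180,150,380,300),4),("side",(195,130,285,220),7)):
    r=vision.read_camera(n);pickle.dump(r,open(f"h_{n}.pkl","wb"));crop(r["frame"],*b,s,f"pics/h_{n}.png")
```

```text
0.0067430564787842135 [ 0.34699395  0.98302419 -0.95689333]
0.006926833475829018 (array([0.39600853, 0.1957007 , 0.16373875]), array([-0.27817277, -0.71065737, -0.62138246]), 34.6667)
```

View pics/h_top.png

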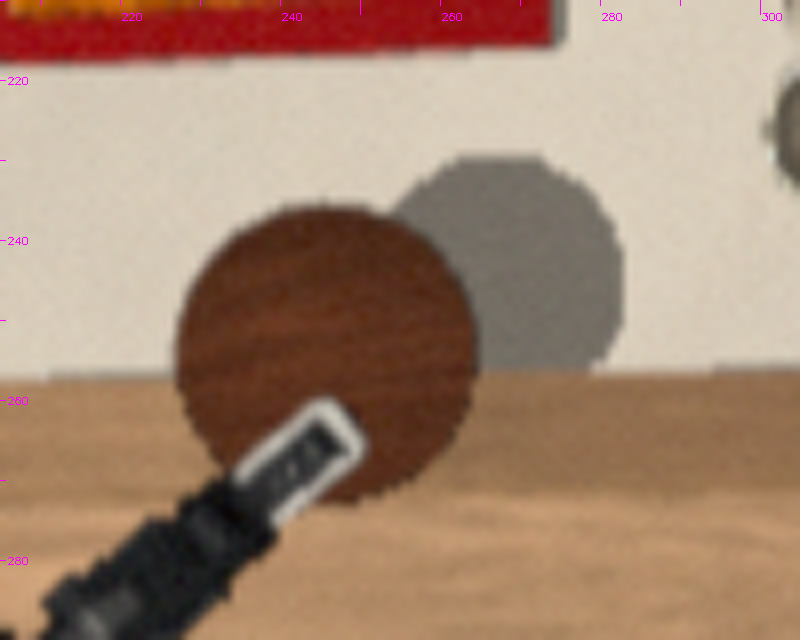

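View pics/h_wrist.png

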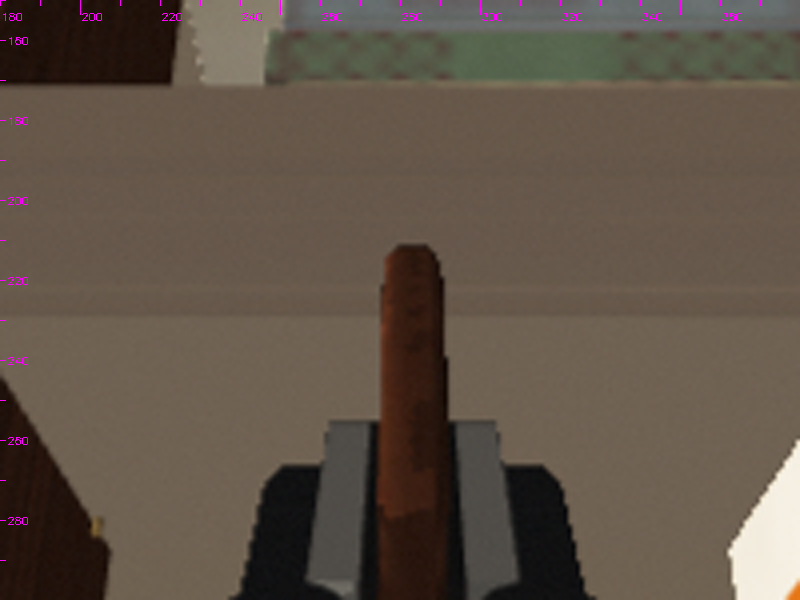

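View pics/h_side.png

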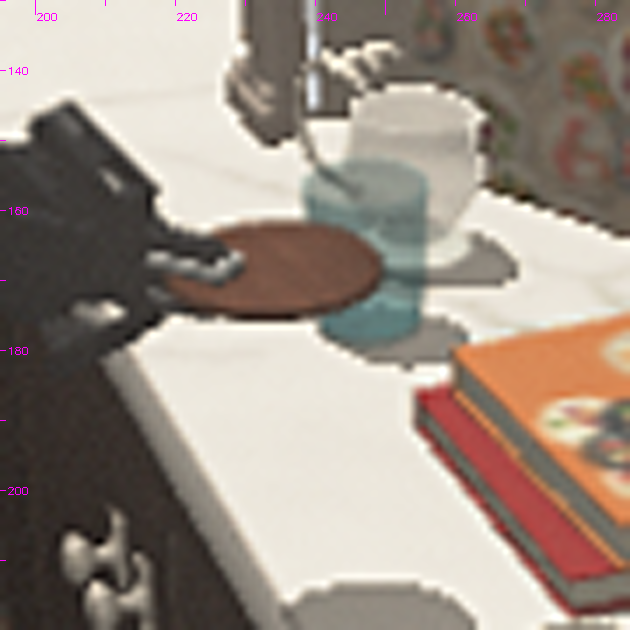

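Run:
```python
from plan import *
t=pickle.load(open("h_top.pkl","rb"));w=pickle.load(open("h_wrist.pkl","rb"))
o=get_obs();p=o["position"];R=Rn.from_quat(o["orientation"]).as_matrix()
print(R.round(3))
for off in (0,.5):
  C=px2w(t,245.95-off,254.3-off,p[2]+.0035);C[2]-=.004; print(C,R.T@(C-p))
print("expected",R.T@(np.array([.4122,.2050,p[2]])-p+np.array([0,0,0])), "with T shift")
cl=R.T@(np.array([.4122,.2050,.004])-np.array([*p[:2],.0045]))
# wrist: far rim crop (411,245)-> px
print("rim wrist",180+411/4,150+245/4)
c=np.array([.4122,.2050,p[2]]); 
print(w2px(w,c+R[:,1]*.0475))
q=o["joint_pos"];QR=rackQ(20);H=slot-Rn.from_quat(QR).as_matrix()@cl+[0,0,.1]
def path(a,b):
    for s in np.linspace(0,1,6):
        c=chain(a+s*(b-a),P); print(np.round(c[3],3),"w",c[2].round(2),"e",c[1].round(2),"f",(c[4]@[0,0,1]).round(2))
qh=kinematics.solve_ik(H,QR)
for M,QM in (([.36,.0,.28],rackQ(20)),([.36,.03,.28],quat([.3,-.4,-1],-ry)),([.36,-.05,.28],rackQ(40))):
    qm=kinematics.solve_ik(M,QM); print("M",M,qm)
    if qm is not None: path(q,qm); path(qm,qh)
print(qh)
```

```text
[[ 0.766  0.643 -0.   ]
 [ 0.643 -0.766 -0.001]
 [-0.001  0.    -1.   ]]
[0.41282618 0.20423756 0.16361459] [0.01829645 0.00430691 0.00048836]
[0.41408227 0.20548332 0.16361459] [0.02005944 0.00415996 0.00048703]
expected [ 1.83064819e-02  3.32052447e-03 -1.20035397e-05] with T shift
rim wrist 282.75 211.25
[281.43856519 256.52706999]
M [0.36, 0.0, 0.28] [-0.10304255 -0.36601886  2.2709289   0.13000439  0.90645694  1.20458847]
[0.398 0.195 0.164] w [0.17 0.46 0.16] e [0.15 0.41 0.66] f [ 0.64 -0.77  0.  ]
[0.372 0.079 0.169] w [0.28 0.4  0.28] e [0.19 0.27 0.75] f [ 0.25 -0.91 -0.32]
[0.328 0.023 0.166] w [0.35 0.29 0.39] e [0.16 0.13 0.82] f [-0.07 -0.76 -0.64]
[0.305 0.015 0.174] w [0.37 0.16 0.48] e [0.07 0.03 0.86] f [-0.17 -0.43 -0.89]
[0.322 0.018 0.21 ] w [0.32 0.05 0.56] e [-0.07 -0.01  0.86] f [-0.01 -0.1  -1.  ]
[ 0.36  -0.001  0.28 ] w [ 0.24 -0.03  0.61] e [-0.2   0.02  0.82] f [ 0.34  0.07 -0.94]
[ 0.36  -0.001  0.28 ] w [ 0.24 -0.03  0.61] e [-0.2   0.02  0.82] f [ 0.34  0.07 -0.94]
[ 0.405 -0.033  0.272] w [ 0.29 -0.06  0.6 ] e [-0.13  0.03  0.85] f [ 0.33  0.07 -0.94]
[... 1955 characters left out ...]
96]
[ 0.359 -0.051  0.28 ] w [ 0.14 -0.1   0.55] e [-0.21  0.15  0.8 ] f [ 0.63  0.13 -0.77]
[ 0.359 -0.051  0.28 ] w [ 0.14 -0.1   0.55] e [-0.21  0.15  0.8 ] f [ 0.63  0.13 -0.77]
[ 0.392 -0.09   0.276] w [ 0.19 -0.13  0.56] e [-0.15  0.1   0.83] f [ 0.57  0.12 -0.81]
[ 0.426 -0.13   0.264] w [ 0.25 -0.17  0.56] e [-0.09  0.06  0.85] f [ 0.52  0.1  -0.85]
[ 0.462 -0.17   0.242] w [ 0.3  -0.2   0.55] e [-0.02  0.01  0.86] f [ 0.46  0.09 -0.89]
[ 0.497 -0.21   0.211] w [ 0.36 -0.24  0.53] e [ 0.05 -0.03  0.86] f [ 0.4   0.08 -0.91]
[ 0.531 -0.249  0.17 ] w [ 0.41 -0.27  0.5 ] e [ 0.12 -0.08  0.84] f [ 0.34  0.07 -0.94]
[-0.58152463  0.24731081  1.97799735  0.38313567  0.70027232  0.52138057]
```

```bash
cat >> plan.py <<'E'
cl=np.array([.0183,.0040,0.])
QR=rackQ(20); SEAT=slot-Rn.from_quat(QR).as_matrix()@cl
E
python3 - <<'E'
from plan import *
bot.reach([.36,.03,.28],quat([.3,-.4,-1],-ry))
bot.reach(SEAT+[0,0,.12],QR)
bot.dwell(.2)
p,f,t=st();print(p-SEAT,f,t,get_obs()["gripper_width"])
for n,b,s in (("top",(370,180,450,255),8),("wrist",(0,0,560,420),1),("side",(270,200,390,320),5)):
    r=vision.read_camera(n);pickle.dump(r,open(f"i_{n}.pkl","wb"));crop(r["frame"],*b,s,f"pics/i_{n}.png")
E
```

```text
[0.0003008  0.00118779 0.12029979] [-0.28311114 -0.69970327 -0.67685779] 38.475 0.007241496590142444
```

View pics/i_top.png

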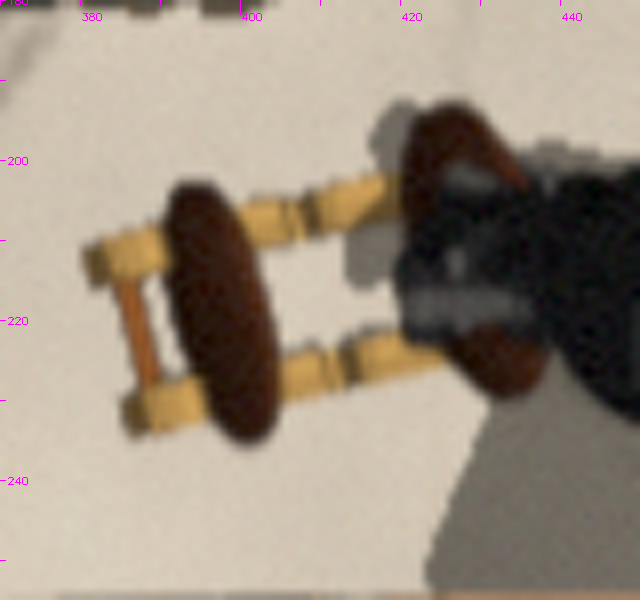

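View pics/i_wrist.png

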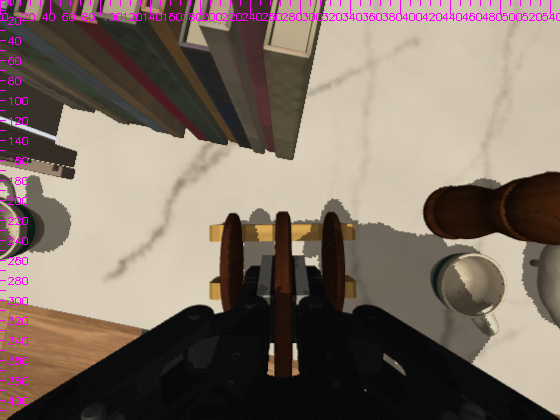

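View pics/i_side.png

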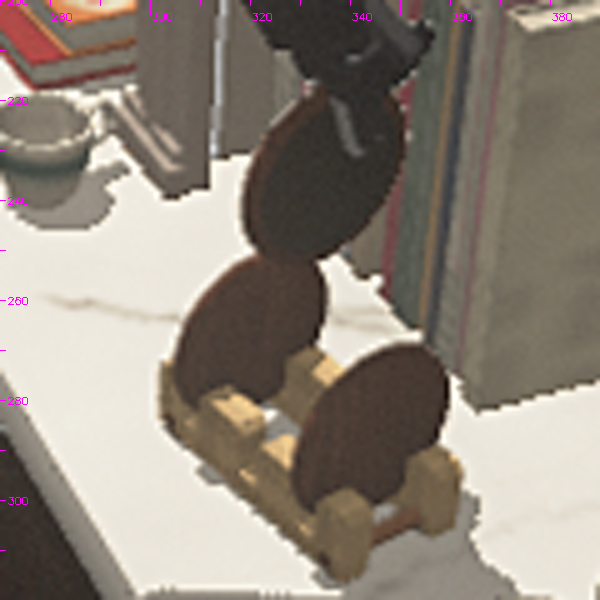

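Run:
```python
from plan import *
s=pickle.load(open("i_side.pkl","rb"));t=pickle.load(open("i_top.pkl","rb"))
p=get_obs()["position"];R=Rn.from_quat(get_obs()["orientation"]).as_matrix();C=p+R@cl;print(C-slot)
im=cv2.cvtColor(s["frame"],cv2.COLOR_RGB2BGR);im=cv2.resize(im[190:320,270:390],None,fx=5,fy=5,interpolation=cv2.INTER_CUBIC)
for cc,col in ((C,(255,255,0)),(slot+ry*.045,(0,255,0)),(slot-ry*.045,(0,255,0))):
  for nn in (.004,-.004):
    q=np.array([(w2px(s,cc+ry*nn+.0475*(np.cos(a)*u+np.sin(a)*np.array([0,0,1])))+.5-[270,190])*5 for a in np.linspace(0,2*np.pi,60)]).astype(int)
    cv2.polylines(im,[q],True,col,1)
cv2.imwrite("pics/j.png",im)
```

```text
[0.0002169  0.00063523 0.12025925]
```

View pics/j.png

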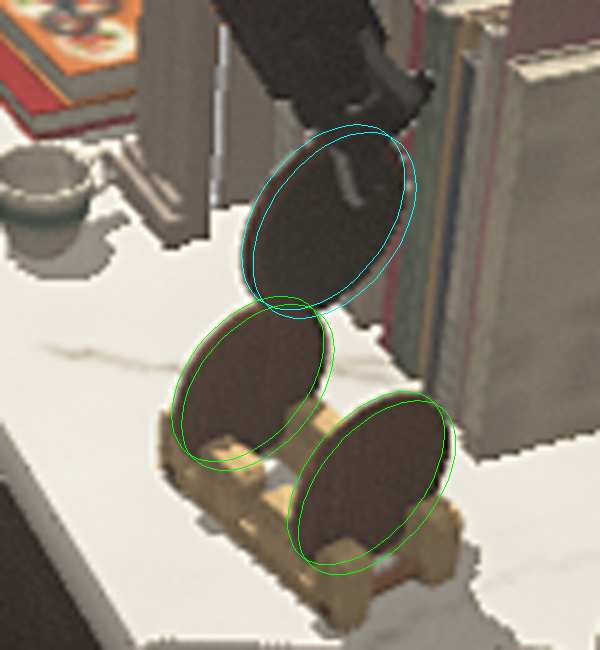

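Run:
```python
from plan import *
bot.servo_line(SEAT+[0,0,.04],QR,velocity=.08)
bot.dwell(.1);p,f,t=st();print(p-SEAT,f,t)
dz=.04
base=f
while dz>-.004:
    step=.002 if dz>.008 else .0005
    dz-=step
    bot.servo_line(SEAT+[0,0,dz],QR,velocity=.02 if step==.002 else .01)
    p,f,t=st()
    if np.linalg.norm(f)>2.2: print("hit",round(dz,4),(p-SEAT).round(4),f.round(2),t)
    if np.linalg.norm(f)>3.5: break
    if t>53: break
print(dz,p-SEAT,f,t)
for n,b,s in (("wrist",(150,150,410,400),2),("side",(270,200,390,320),5)):
    r=vision.read_camera(n);pickle.dump(r,open(f"k_{n}.pkl","wb"));crop(r["frame"],*b,s,f"pics/k_{n}.png")
```

```text
[ 0.00037148 -0.00023886  0.04064791] [ 0.03648775 -0.51035582 -0.08642181] 39.875
hit -0.0005 [ 0.0002 -0.0001 -0.0002] [-0.84  0.35  4.5 ] 48.125
-0.0005000000000000243 [ 2.14155505e-04 -5.89491109e-05 -1.84219587e-04] [-0.83612465  0.34845901  4.49826827] 48.125
```

View pics/k_side.png

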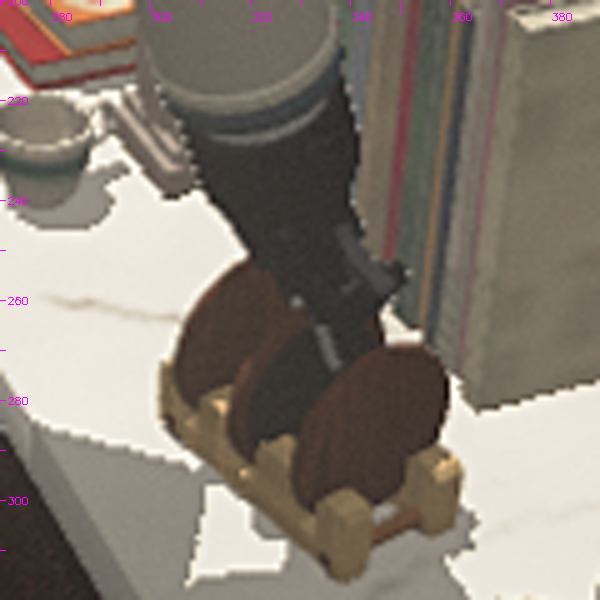

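View pics/k_wrist.png

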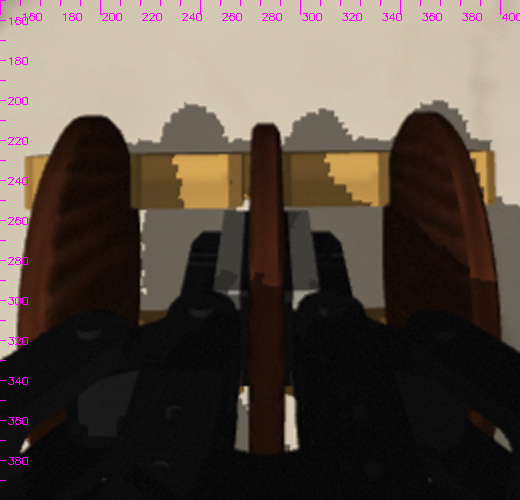

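Run:
```python
from plan import *
hand.move_gripper(.024)
p,f,t=st();print(f,t)
R=Rn.from_quat(QR).as_matrix()
bot.servo_line(p-R[:,1]*.05,QR,velocity=.06)
bot.servo_line(p-R[:,1]*.15,QR,velocity=.15)
print(st())
for n,b,s in (("wrist",(150,100,410,350),3),("side",(270,200,390,320),5)):
    r=vision.read_camera(n);pickle.dump(r,open(f"l_{n}.pkl","wb"));crop(r["frame"],*b,s if n=="side" else 2,f"pics/l_{n}.png")
s=r
im=cv2.resize(cv2.cvtColor(s["frame"],cv2.COLOR_RGB2BGR)[190:320,270:390],None,fx=5,fy=5,interpolation=cv2.INTER_CUBIC)
for cc in (slot,slot+ry*.045,slot-ry*.045):
    q=np.array([(w2px(s,cc-ry*.004+.0475*(np.cos(a)*u+np.sin(a)*np.array([0,0,1])))+.5-[270,190])*5 for a in np.linspace(0,2*np.pi,60)]).astype(int)
    cv2.polylines(im,[q],True,(0,255,0),1)
cv2.imwrite("pics/l_o.png",im)
```

```text
[-0.44894048 -0.32455697  0.14037345] 48.5333
(array([ 0.48084589, -0.25777868,  0.21059246]), array([-0.71488458, -0.45642415, -0.77434855]), 50.3333)
```

View pics/l_o.png

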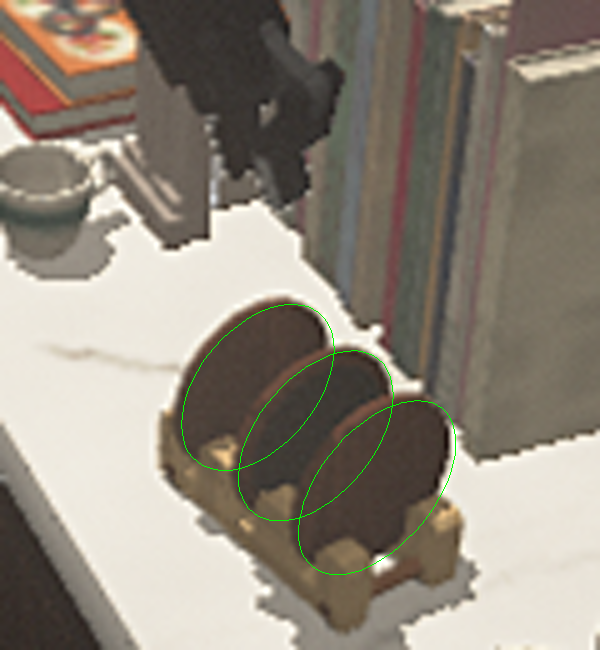

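View pics/l_wrist.png

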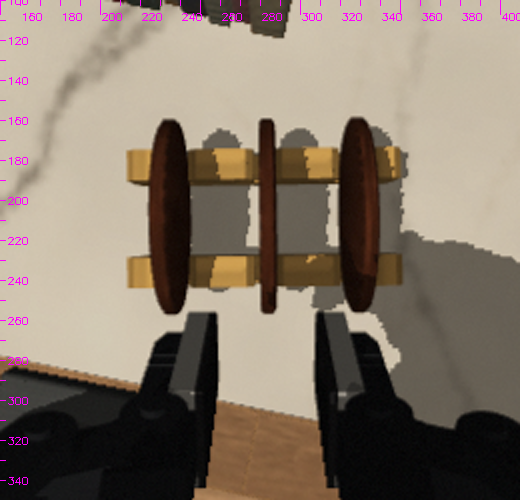

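The coaster stands upright in the middle slot, at the same height as its neighbours. In the wrist crop it sits at about column 283, between the filed ones at 235 and 328. The gripper is clear, so I'm handing in.

Run:
```python
from workcell import *
hand_in(); print(get_obs()["time_s"])
```

```text
the job is handed in; nothing more can be done
the job is handed in; nothing more can be done
```

The coaster now stands upright in the rack's free middle slot (slot_1). I handed the job in with the robot clock at about 50.4 s, under the 64 s limit.

- **Slide:** I slid the coaster out at about 6–9 N until roughly 41 mm overhung the edge. It still lay flat, with its centre at x ≈ 0.413 m.
- **Pinch and lift:** I gripped it by the overhang from the left front at 30 N. I then lifted it level and carried it across on the robot's side of the upright.
- **Insertion:** It touched the notch floors within 0.5 mm of the computed seat height, at about 4.5 N. I released it and drew the gripper back 15 cm.

**Last checks:** The side and wrist pictures show the coaster seated midway between the two filed ones and level with them. The filed coasters and the cup look unmoved. I did not look at the tumbler again after lifting the coaster; the arm's path did not pass near it. `hand_in()` gives no verdict, so success is not confirmed.

**Disagreements:**
- **Fingertips:** The text and `bot.tcp_to_tips` put them 17 mm ahead of the TCP. Contact showed them about 6 mm behind it when shut, so I used the measured value for the pinch. The slow descent that showed this cost about 10 s.
- **Rack position:** The side, top and wrist cameras differed by about 2–3 mm on where the rack stands. I used a compromise, and the insertion confirmed it was close enough.

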